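# Feed the tape rolls to the end stop and shut the gate

## Task

Push the four short tape rolls standing in the rail, as one closed row, along the rail until the front roll is home against the end stop, without lifting them, knocking them over or opening gaps in the row. Then push the small gate by its post round behind the last roll until it stands fully shut, straight across the rail. Only push, pick nothing up, and leave the taller tape roll, the white bottle and the needle packet beside the rail where they are.

Things in the scene. Friction and masses are not known exactly. Their poses are not given: they have to be found in the camera images.
- rail: fixed aluminium channel, 320 mm along its y axis, 45 mm wide; origin at the centre of its underside, on the worktop. Floor 3 mm above the worktop; walls 4 mm thick, tops 12 mm above the worktop, 37 mm between them. -y end open; at the +y end a stop plate 33 mm tall, inner face at rail y = +145 mm. Rolls home have centres at rail y = +128.5, +95.5, +62.5, +29.5 mm.
- stop_face (a point): middle of the inner face of the end stop, on the rail's centre line, 20 mm above the worktop.
- roll_1: surgical tape roll standing on end in the rail: upright cylinder 33 mm in diameter, 34 mm tall, about 30 g; origin at the centre of its underside, z up the roll. The front roll, nearest the end stop. The row starts closed (gaps under 0.5 mm), 40 to 100 mm short of the stop.
- roll_2: surgical tape roll standing on end in the rail: upright cylinder 33 mm in diameter, 34 mm tall, about 30 g; origin at the centre of its underside, z up the roll. Second of the row.
- roll_3: surgical tape roll standing on end in the rail: upright cylinder 33 mm in diameter, 34 mm tall, about 30 g; origin at the centre of its underside, z up the roll. Third of the row.
- roll_4: surgical tape roll standing on end in the rail: upright cylinder 33 mm in diameter, 34 mm tall, about 30 g; origin at the centre of its underside, z up the roll. Last of the row, furthest from the stop; push it on its rear (rail -y) side. A push lower than its middle (20 mm above the worktop) and above the walls is safe against tipping. The whole row slides with about 1 N.
- gate (a joint): angle of the gate, a steel arm 62 mm long, 6 mm thick, 15.5 to 27.5 mm above the worktop, on an upright pivot on the rail's +x side. 0: points along rail -y, parallel to the rail, outside it; negative: swung away from it (start -0.6 to 0); 1.571: mechanical stop, shut, along rail -x, 3 mm behind the last roll's home place. Shuts clockwise from above; stays where left; needs about 1 N at the post.
- gate_pivot (a point): the gate's pivot axis, at rail x = +34 mm, y = +7 mm, at a height of 22 mm above the worktop; fixed to the rail.
- gate_post (a point): axis of the upright round post at the free end of the gate arm, 62 mm from the pivot, 36.5 mm above the worktop; the post is 11 mm in diameter and reaches from 14.5 to 48.5 mm above the worktop.
- tall_roll: bystander: taller tape roll standing near the rail on its -x side, 33 mm in diameter, 60 mm tall; origin at the centre of its underside.
- white_bottle: bystander: white plastic bottle standing on the rail's +x side towards the stop end, 61 mm in diameter, 150 mm tall; origin at the centre of its underside.
- needle_packet: bystander: flat needle packet lying on the rail's -x side, 30 x 86 x 9 mm; origin at the centre of its underside.
Things that resemble listed ones, but are neither listed nor needed, are in the scene too. What is shaped like the roll_4 but red is not meant.

How it is judged:
By the outcome, as a careful person would: the job done as asked, in the order asked, and still so for the second after the job is handed in, with the robot touching nothing.
It also fails if it takes over 54 s, if anything falls off the work surface, if the arm or the gripper's body presses on something with over 40 N, if the wrist force passes 120 N, or if a joint passes its speed limit or range.

## Robot

A 6-joint arm with a two-finger parallel gripper is mounted at the origin on a cart in front of the work surface, level with it; the furniture and walls round the work are solid. World frame = base frame: x ahead of the robot, y to its left, z up, the work surface at z = 0. Lengths are in m, angles in rad, forces in N, time in s.
With the tool pointing down it reaches from about 0.3 to 1 m from the base axis. Payload 5.1 kg.
Tool frame: the origin (TCP) lies at the very end of the fingers, on their centre line; the grasp point (between the pads) lies 19 mm behind it; x points along the fingers, z is the direction in which the jaws open and shut, and the axes are right-handed (so a half turn about x gives the same grasp; the last joint's range is limited). The gripper opens to 95 mm and grips with 3 to 60 N. Pads are 20 mm wide; open, the fingers measure 119 mm over their backs; the gripper's body (75 mm by 180 mm) begins 59 mm behind the grasp point.
Start: joints at [1.114, 0.124, 1.65, -0, 1.367, -0.083], TCP at [0.237, 0.605, 0.184] pointing down, gripper open.
Joint ranges: [-2.61, 2.61], [-1.02, 2.33], [0.03, 2.71], [-1.35, 4.49], [0.32, 2.68], [-2.91, 2.91]. Speed limits (rad/s): [2.57, 2.57, 3.14, 3.14, 3.14, 3.14].

## Interface

Orientations are given as a rotation vector (axis times angle).
In Python, from plant import arm, vision gives the robot as it stands.
- The arm moves only by the tool arm_command, never from a script. Its argument "targets" is a list of rows, each an object of numbers: "claw": the closure, from 0 (fully open) to 1 (shut); "x", "y", "z": the shift along the world's x, y, z in mm; "rx", "ry", "rz": the turn, a rotation vector about the world's x, y, z in rad. In form: [{"claw": .., "x": .., "y": .., "z": .., "rx": .., "ry": .., "rz": ..}, ...]. A call has 1 to 5 rows; each row is the pose to reach, as a shift and turn from the pose measured when the call began; what a row does not reach only later rows make up. A row lasts 1/10 s, in which the tool goes at most 50 mm and 8.59 degrees, less where a joint would pass 70% of its speed; a pose out of reach is approached as far as the arm can. A call with a gripper value outside its range is refused whole. The fingers move at their own pace and stop on an object; the grip force is fixed at half the most. Time passes only in rows, so rows that repeat a pose let the fingers close. It gives the time, the measured TCP pose, the force and the opening at its end, in the units of the state.
- arm.observe(): the state, without advancing time (a new reading comes with each control period).
- vision.snapshot(name): name is "scene" or "side" or "wrist"; returns the picture (480x640x3 uint8, red, green, blue); there is no depth.
- vision.camera_params(name): a dict with "fx", "fy", "cx", "cy" (pixels), "rvec" (rotation vector, rad) and "tvec" (3), from world to camera coordinates, as OpenCV has them; the wrist camera has in their place "mount" (4x4, takes a point from camera to tool coordinates, whose origin is the TCP and whose axes are the tool frame's). Camera axes: x right, y down, z forward; pixel columns grow to the right and rows downward; lengths in m; the calibration is good to about 2 mm. A picture is of the moment at which its call begins: read the wrist's pose just before it. camera_params takes no time and is no camera call.
- arm.hand_in(): hands the job in, once; it reports no verdict.
The state is a dict: "clock": time; "q": joint angles; "dq": joint speeds; "tau": joint torques, N m; "tcp_pos": TCP position; "ee_rot": TCP orientation; "wrist_force": force on the tool from outside, world axes, zero at the start; "wrist_torque": the same for the moment, N m; "gripper_width": opening from 0.0 (shut) to 1.0 (fully open).
Only numpy, scipy, OpenCV 4.12 (cv2) and the standard library are available. Lean on these libraries where they do the work, as an engineer would, in place of code of your own. Each camera call takes 0.05 s, during which the arm holds its last target.

## Working session

There is one attempt and no reset: what is moved stays moved. The work goes in short steps, Python scripts to look and compute and a tool call to move; the robot and the scene stay as the last step left them, time stands still between calls to the robot, and variables do not carry over. Pictures are saved under pics/ and viewed, and the job is handed in when it is done.

Besides the shell and the picture viewer there is one more tool, called by a JSON object that holds its "name" and its "arguments", one argument or row to a line. arm_command: Moves the arm, as the interface text tells. Its arguments: {"type":"object","properties":{"targets":{"type":"array","items":{"type":"object","properties":{"claw":{"type":"number"},"x":{"type":"number"},"y":{"type":"number"},"z":{"type":"number"},"rx":{"type":"number"},"ry":{"type":"number"},"rz":{"type":"number"}}}}},"required":["targets"]}

```bash
ls; mkdir -p pics
python3 - <<'E'
from plant import arm, vision
import cv2
print(arm.observe())
for n in ["scene","side","wrist"]:
    im=vision.snapshot(n); cv2.imwrite(f"pics/{n}0.png",im[:,:,::-1]); print(n,vision.camera_params(n))
E
```

```text
pics
{'clock': 0.0, 'q': array([ 1.11439275e+00,  1.24486312e-01,  1.65169626e+00, -2.24968788e-05,
        1.36749671e+00, -8.25775743e-02]), 'dq': array([-2.06224179e-04, -1.79361727e-03,  1.78620289e-03,  2.34864921e-05,
       -7.59814184e-04, -1.01004052e-03]), 'tau': array([-9.21977808e-04, -4.17604923e+01, -3.59923947e+01,  7.74032786e-02,
        4.92076704e-02, -1.77367797e-04]), 'tcp_pos': array([0.23706887, 0.60445309, 0.18248613]), 'ee_rot': array([-0.93068485,  1.36502338,  0.92895434]), 'wrist_force': array([ 0.00702761, -0.08633349,  0.82565703]), 'wrist_torque': array([ 0.01200921, -0.03697461,  0.00890012]), 'gripper_width': 1.0022597169196104}
scene {'fx': 607.2833694444593, 'fy': 607.2833694444593, 'cx': 324.2067231802463, 'cy': 235.8800116222673, 'rvec': array([ 1.8944286 , -0.75933177,  0.46806967]), 'tvec': array([-0.3406542 ,  0.23634017,  0.4845127 ])}
side {'fx': 473.9925358926514, 'fy': 473.9925358926514, 'cx': 324.2811014707386, 'cy': 241.35915630369823, 'rvec': array([ 2.21469785, -0.31730841,  0.17593387]), 'tvec': array([-0.5144784 ,  0.17404507,  0.7240282 ])}
wrist {'fx': 330.8219219657751, 'fy': 330.8219219657751, 'cx': 317.21475746403155, 'cy': 240.61537360808006, 'mount': array([[ 8.05192079e-04, -2.81173399e-01,  9.59656642e-01,
        -2.01174356e-01],
       [-4.29081907e-04, -9.59656962e-01, -2.81173133e-01,
         8.09380574e-02],
       [ 9.99999584e-01, -1.85372922e-04, -8.93354603e-04,
         6.62931674e-04],
       [ 0.00000000e+00,  0.00000000e+00,  0.00000000e+00,
         1.00000000e+00]])}
```

View pics/scene0.png

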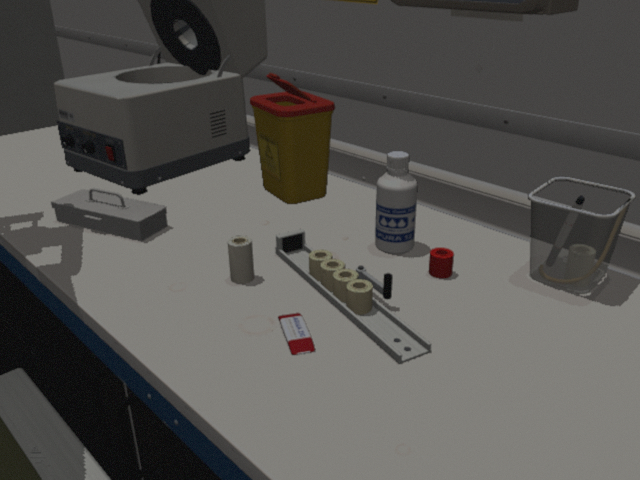

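View pics/side0.png

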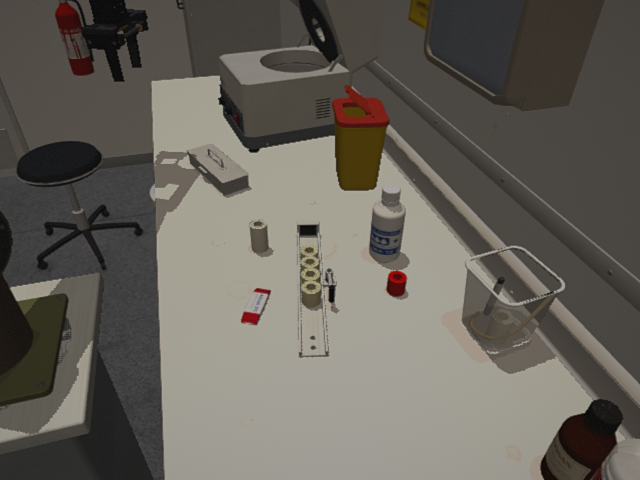

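View pics/wrist0.png

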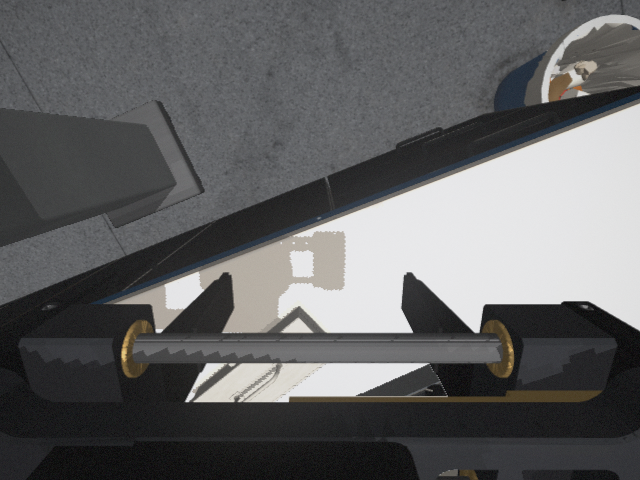

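The scene picture shows the rail running from the stop plate at (290,242) to the open end at (415,350). The four cream rolls are at (320,262) to (360,295), and the gate post is at (388,286). The red look-alike at (441,262) is not meant. The tall roll is at (240,260), the packet at (296,333) and the bottle at (396,205). I'll enlarge crops for measuring.

Run:
```python
import cv2
a=cv2.imread("pics/scene0.png")[225:365,265:440]; cv2.imwrite("pics/sc_crop.png",cv2.resize(a,None,fx=4,fy=4,interpolation=cv2.INTER_CUBIC))
a=cv2.imread("pics/side0.png")[215:365,235:415]; cv2.imwrite("pics/si_crop.png",cv2.resize(a,None,fx=4,fy=4,interpolation=cv2.INTER_CUBIC))
```

```text
(no output)
```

View pics/sc_crop.png

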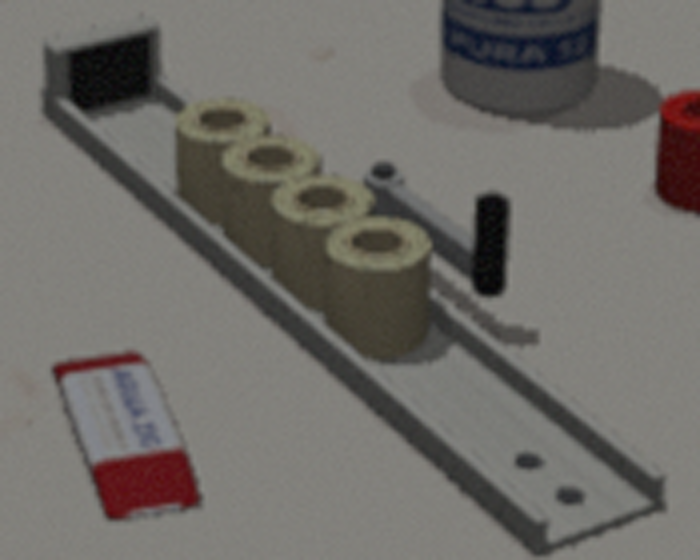

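View pics/si_crop.png

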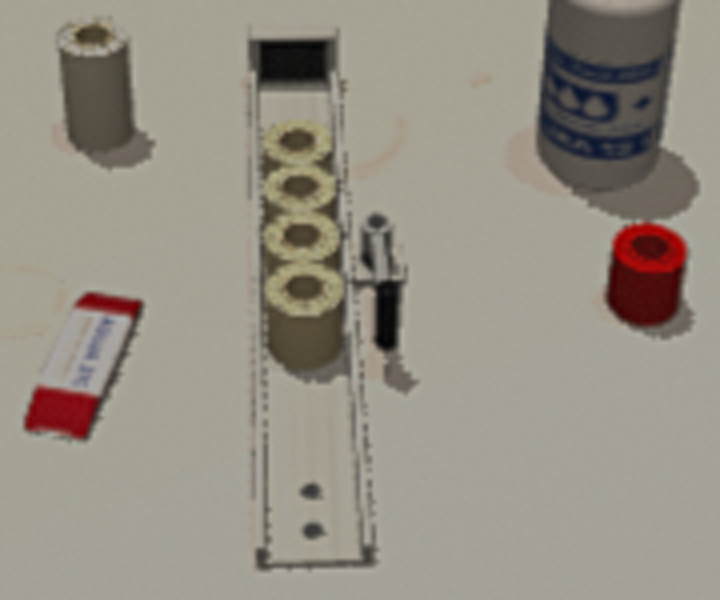

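```bash
cat > h.py <<'E'
import numpy as np, cv2
from plant import arm, vision
def proj(cam,P):
    c=vision.camera_params(cam); K=np.array([[c['fx'],0,c['cx']],[0,c['fy'],c['cy']],[0,0,1]])
    return cv2.projectPoints(np.atleast_2d(np.float64(P)),c['rvec'],c['tvec'],K,None)[0][:,0]
def backproj(cam,uv,z):
    c=vision.camera_params(cam);R=cv2.Rodrigues(c['rvec'])[0]
    d=R.T@np.array([(uv[0]-c['cx'])/c['fx'],(uv[1]-c['cy'])/c['fy'],1]);o=-R.T@c['tvec']
    return o+d*(z-o[2])/d[2]
def r2w(p,P):
    c,s=np.cos(p[2]),np.sin(p[2]);P=np.atleast_2d(np.float64(P))
    return np.c_[p[0]+c*P[:,0]-s*P[:,1],p[1]+s*P[:,0]+c*P[:,1],P[:,2]]
E
cat > fit.py <<'E'
from h import *
from scipy.optimize import least_squares
S=lambda L:np.array(L)/4+[265,225]
D=lambda L:np.array(L)/4+[235,215]
sc=S([(221,118),(270,157),(323,197),(379,241),(492,200),(541,553),(662,508),(541,524),(47,114)])
si=D([(298,141),(300,187),(303,236),(304,290),(387,284),(260,568),(370,565)])
def model(p):
    y1,g=p[3],p[4]
    rolls=[(0,y1-.0331*i,.037) for i in range(4)]
    post=[(.034-.062*np.sin(g),.007-.062*np.cos(g),.0485)]
    e=[(-.0225,-.16,0),(.0225,-.16,0)]
    return r2w(p,rolls+post+e+[(-.0225,-.16,.012),(-.0225,.16,0)]),r2w(p,rolls+post+e)
def f(p):
    A,B=model(p)
    return np.r_[(proj("scene",A)-sc).ravel(),(proj("side",B)-si).ravel()]
a=backproj("scene",sc[0],.037);b=backproj("scene",sc[3],.037)
yaw=np.arctan2(-(a-b)[0],(a-b)[1])
p0=[*(a[:2]),yaw,.05,-.1]
r=least_squares(f,p0,loss='soft_l1');p=r.x
print(p);print(np.round(f(p).reshape(-1,2),1))
A,B=model(p);print(np.round(A,4))
for n,uv,z in [("side",(325.25,269),.03),("scene",(360.7,267.7),.03)]: print(backproj(n,uv,z))
print(r2w(p,[(.034,.007,.022),(0,.145,.02)]))
print('tall',backproj("scene",(240,241),.06),backproj("side",(258.5,224),.06))
for uv in [(280,317),(301,313),(314,349),(293,354)]: print('pkt',backproj("scene",uv,.009))
np.save("p.npy",p)
E
python3 fit.py
```

```text
[ 0.5142987   0.0138489  -0.23736111  0.05680715  0.00234309]
[[ 0.8 -0.9]
 [ 0.7 -1.1]
 [ 0.4 -0.9]
 [ 0.2 -1. ]
 [ 0.2 -1.3]
 [-0.6  0.3]
 [ 1.2 -0.8]
 [-0.1 -1.3]
 [-1.4 -1. ]
 [-0.6  0.2]
 [-0.6  0.3]
 [-0.8  0.3]
 [-0.4 -0.1]
 [-0.5  1. ]
 [-1.6  1.1]
 [ 0.2  0.9]]
[[ 0.5277  0.0691  0.037 ]
 [ 0.5199  0.0369  0.037 ]
 [ 0.5121  0.0047  0.037 ]
 [ 0.5043 -0.0275  0.037 ]
 [ 0.5343 -0.0476  0.0485]
 [ 0.4548 -0.1364  0.    ]
 [ 0.4985 -0.147   0.    ]
 [ 0.4548 -0.1364  0.012 ]
 [ 0.5301  0.1747  0.    ]]
[0.54419307 0.01855193 0.03      ]
[0.5463998  0.01116893 0.03      ]
[[0.54899137 0.01265792 0.022     ]
 [0.54839379 0.15478337 0.02      ]]
tall [0.44407201 0.14076024 0.06      ] [0.44904954 0.14463426 0.06      ]
pkt [0.41122045 0.01887902 0.009     ]
pkt [0.43576348 0.0076857  0.009     ]
pkt [ 0.39647478 -0.05927135  0.009     ]
pkt [ 0.37329255 -0.04987761  0.009     ]
```

Run:
```python
from h import *
p=np.load("p.npy")
o=arm.observe();R=cv2.Rodrigues(o['ee_rot'])[0];print(np.round(R,3))
c,s=np.cos(p[2]),np.sin(p[2])
def w2r(P): d=P[:2]-p[:2];return np.array([c*d[0]+s*d[1],-s*d[0]+c*d[1]])
for n,uv,z in [("scene",(398,157),.15),("side",(391,191),.15),("scene",(240,241),.06),("side",(258.5,224),.06),("scene",(441,253),.034),("side",(397,277),.034)]:
    w=backproj(n,uv,z);print(n,w,np.round(w2r(w)*1000))
# approach point: rail y of roll4 rear -59; tool forward half-size 12
for y in (-.100,-.071,.0): print(y,r2w(p,[(0,y,.1)]))
print("finger dir: along rail",[-s,c])
```

```text
[[-0.001 -0.931  0.365]
 [-0.001  0.365  0.931]
 [-1.     0.    -0.002]]
scene [0.66159599 0.05025295 0.15      ] [135.  70.]
side [0.67398111 0.05536229 0.15      ] [145.  78.]
scene [0.44407201 0.14076024 0.06      ] [-98. 107.]
side [0.44904954 0.14463426 0.06      ] [-94. 112.]
scene [ 0.65194804 -0.04220517  0.034     ] [147. -22.]
side [ 0.65737548 -0.04010638  0.034     ] [152. -19.]
-0.1 [[ 0.49078484 -0.08334729  0.1       ]]
-0.071 [[ 0.49760386 -0.0551604   0.1       ]]
0.0 [[0.5142987 0.0138489 0.1      ]]
finger dir: along rail [np.float64(0.23513855244405904), np.float64(0.971961861985599)]
```

```bash
cat >> h.py <<'E'
from scipy.spatial.transform import Rotation as Ro
def goal(xr,yr,z,tilt,yawoff=0.):
    """delta (mm, rad) from the measured pose to rail pose; yawoff=extra turn about z relative to jaw-along-rail"""
    p=np.load("p.npy");o=arm.observe()
    s=np.array([[0,-1,0],[0,0,1],[-1,0,0]],float) # cols: tool x down, tool y -> -rail x, tool z -> +rail y
    T=Ro.from_euler('z',p[2])*Ro.from_euler('z',yawoff)*Ro.from_euler('x',tilt)*Ro.from_matrix(s)
    d=T*Ro.from_rotvec(o['ee_rot']).inv()
    w=r2w(p,[(xr,yr,z)])[0]
    print("d mm",np.round((w-o['tcp_pos'])*1000,1),"rot",np.round(d.as_rotvec(),3))
def state():
    p=np.load("p.npy");o=arm.observe();c,s=np.cos(p[2]),np.sin(p[2]);d=o['tcp_pos'][:2]-p[:2]
    print("t",round(o['clock'],2),"rail mm",np.round(1000*np.array([c*d[0]+s*d[1],-s*d[0]+c*d[1],o['tcp_pos'][2]]),1),"F",np.round(o['wrist_force'],1),"w",round(o['gripper_width'],3))
E
python3 -c "
from h import *
goal(0,-.110,.182,0.175);state()"
```

```text
d mm [ 251.3 -697.7   -0.8] rot [ 0.169 -0.053  0.136]
t 0.15 rail mm [-408.3  509.   182.8] F [-0.3  0.6 -0.1] w 1.0
```

{"name": "arm_command", "arguments": {
  "targets": [
    {"claw": 1, "x": 17, "y": -47, "z": 0, "rx": 0, "ry": 0, "rz": 0},
    {"claw": 1, "x": 34, "y": -94, "z": 0, "rx": 0, "ry": 0, "rz": 0},
    {"claw": 1, "x": 51, "y": -141, "z": 0, "rx": 0, "ry": 0, "rz": 0.05},
    {"claw": 1, "x": 68, "y": -188, "z": 0, "rx": 0, "ry": 0, "rz": 0.1},
    {"claw": 1, "x": 85, "y": -235, "z": 0, "rx": 0, "ry": 0, "rz": 0.13}
  ]
}}

```text
clock: 0.65
tcp_pos: [0.3221, 0.3679, 0.1824]
ee_rot: [-1.031, 1.315, 1.029]
wrist_force: [0.8, -0.9, 0.2]
gripper_width: 0.633
```

{"name": "arm_command", "arguments": {
  "targets": [
    {"claw": 1, "x": 17, "y": -47, "z": 0},
    {"claw": 1, "x": 34, "y": -94, "z": 0},
    {"claw": 1, "x": 51, "y": -141, "z": 0},
    {"claw": 1, "x": 68, "y": -188, "z": 0},
    {"claw": 1, "x": 85, "y": -235, "z": 0}
  ]
}}

```text
invalid input at $.targets[0]: expected keys claw, x, y, z, rx, ry, rz
```

```bash
python3 -c "
from h import *
goal(0,-.110,.100,0.175);state()"
```

```text
d mm [ 166.3 -461.   -82.4] rot [ 0.172 -0.042  0.004]
t 0.65 rail mm [-270.1  299.   182.4] F [ 0.8 -0.9  0.2] w 0.633
```

{"name": "arm_command", "arguments": {
  "targets": [
    {"claw": 1, "x": 17, "y": -47, "z": 0, "rx": 0, "ry": 0, "rz": 0},
    {"claw": 1, "x": 34, "y": -94, "z": 0, "rx": 0, "ry": 0, "rz": 0},
    {"claw": 1, "x": 51, "y": -141, "z": 0, "rx": 0.06, "ry": -0.01, "rz": 0},
    {"claw": 1, "x": 68, "y": -188, "z": 0, "rx": 0.12, "ry": -0.03, "rz": 0},
    {"claw": 1, "x": 85, "y": -235, "z": 0, "rx": 0.17, "ry": -0.04, "rz": 0}
  ]
}}

```text
clock: 1.15
tcp_pos: [0.4065, 0.133, 0.1826]
ee_rot: [-0.918, 1.17, 1.095]
wrist_force: [1.1, 0.4, 0.3]
gripper_width: 0.214
```

{"name": "arm_command", "arguments": {
  "targets": [
    {"claw": 1, "x": 17, "y": -47, "z": 0, "rx": 0, "ry": 0, "rz": 0},
    {"claw": 1, "x": 34, "y": -94, "z": 0, "rx": 0, "ry": 0, "rz": 0},
    {"claw": 1, "x": 51, "y": -141, "z": 0, "rx": 0, "ry": 0, "rz": 0},
    {"claw": 1, "x": 68, "y": -188, "z": 0, "rx": 0, "ry": 0, "rz": 0},
    {"claw": 1, "x": 81, "y": -227, "z": 0, "rx": 0, "ry": 0, "rz": 0}
  ]
}}

```text
clock: 1.65
tcp_pos: [0.4877, -0.0967, 0.1824]
ee_rot: [-0.917, 1.171, 1.094]
wrist_force: [0.3, 0.3, 0.1]
gripper_width: 0.008
```

```bash
python3 -c "
from h import *
goal(0,-.110,.06,0.175);state()
import cv2
for n in ['scene','side','wrist']: cv2.imwrite(f'pics/{n}1.png',vision.snapshot(n)[:,:,::-1])
"
```

```text
d mm [   0.7    3.6 -122.4] rot [-0.     0.001  0.005]
t 1.65 rail mm [   0.2 -113.7  182.4] F [0.3 0.3 0.1] w 0.008
```

View pics/scene1.png

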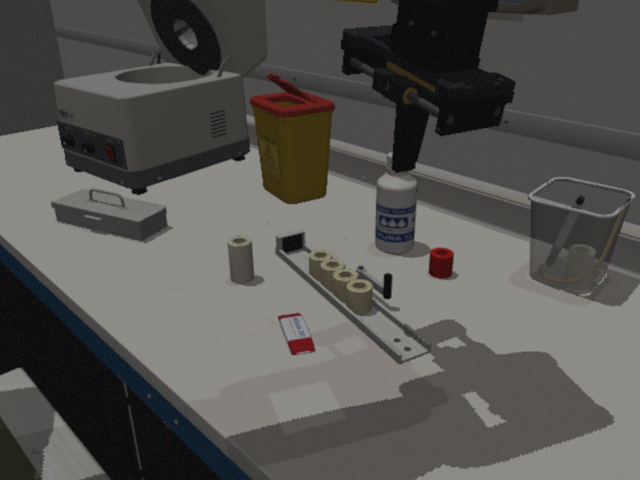

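View pics/wrist1.png

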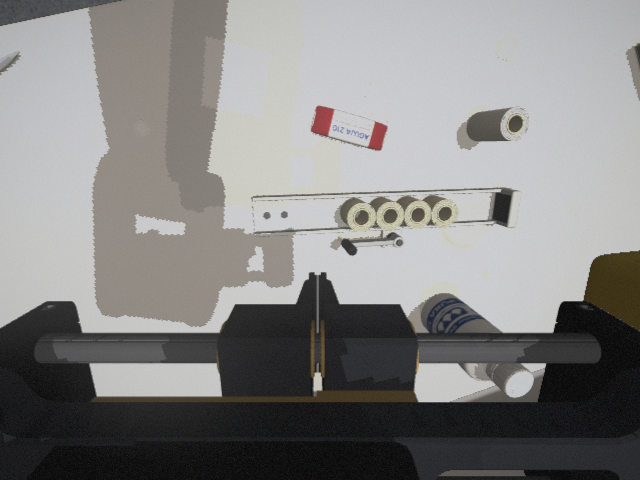

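The wrist view shows the rail from the open end at (253,196)-(253,234) to the stop near (497,207). Roll tops are at (362,216), (390,215), (418,213) and (445,211), and the gate pivot is at (398,242). I'll use this as a cross-check of the fit.

```bash
python3 - <<'E'
import cv2
a=cv2.imread("pics/wrist1.png")[175:265,240:530]; cv2.imwrite("pics/w1c.png",cv2.resize(a,(800,248),interpolation=cv2.INTER_CUBIC))
E
cat >> h.py <<'E'
def wcam():
    o=arm.observe();c=vision.camera_params("wrist");M=c['mount']
    T=np.eye(4);T[:3,:3]=Ro.from_rotvec(o['ee_rot']).as_matrix();T[:3,3]=o['tcp_pos']
    return T@M,c
def wproj(P):
    T,c=wcam();q=(np.c_[P,np.ones(len(P))]@np.linalg.inv(T).T)
    return np.c_[c['fx']*q[:,0]/q[:,2]+c['cx'],c['fy']*q[:,1]/q[:,2]+c['cy']]
def wback(uv,z):
    T,c=wcam();d=T[:3,:3]@np.array([(uv[0]-c['cx'])/c['fx'],(uv[1]-c['cy'])/c['fy'],1]);o=T[:3,3]
    return o+d*(z-o[2])/d[2]
def w2r(P):
    p=np.load("p.npy");c,s=np.cos(p[2]),np.sin(p[2]);d=P[:2]-p[:2];return 1000*np.array([c*d[0]+s*d[1],-s*d[0]+c*d[1]])
E
python3 - <<'E'
from h import *
p=np.load("p.npy")
for n,uv,z in [("r4",(362,216),.037),("r3",(390,215),.037),("r2",(418,213),.037),("r1",(445,211),.037),("ol",(253,196),.012),("or",(253,234),.012),("piv",(398,242),.03)]:
    print(n,np.round(w2r(wback(uv,z)),1))
E
```

```text
r4 [ -4.2 -36.7]
r3 [-3.9 -4.1]
r2 [-4.7 29.3]
r1 [-5.6 62.4]
ol [ -26.5 -153.6]
or [  16.4 -156.2]
piv [30.5 10.5]
```

View pics/w1c.png

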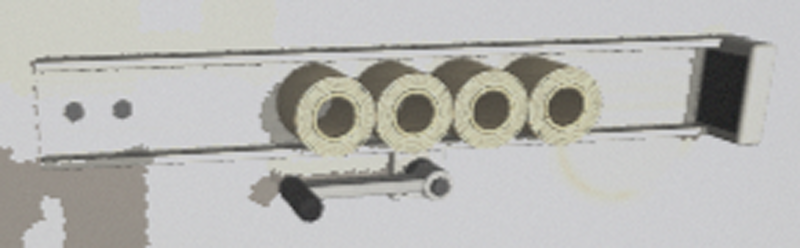

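Run:
```python
from h import *
o=arm.observe();P=o['tcp_pos']; print(proj("scene",P),proj("side",P),wproj([P]))
for n in ("scene","side"):
    u=proj(n,P)[0].astype(int);a=cv2.imread(f"pics/{n}1.png")[u[1]-40:u[1]+40,u[0]-50:u[0]+50]
    cv2.imwrite(f"pics/{n}1t.png",cv2.resize(a,(800,640)[::1] if 0 else (700,560),interpolation=cv2.INTER_CUBIC))
```

```text
[[397.77965104 193.58431482]] [[311.82994571 246.08246041]] [[316.22451804 272.9203107 ]]
```

View pics/scene1t.png

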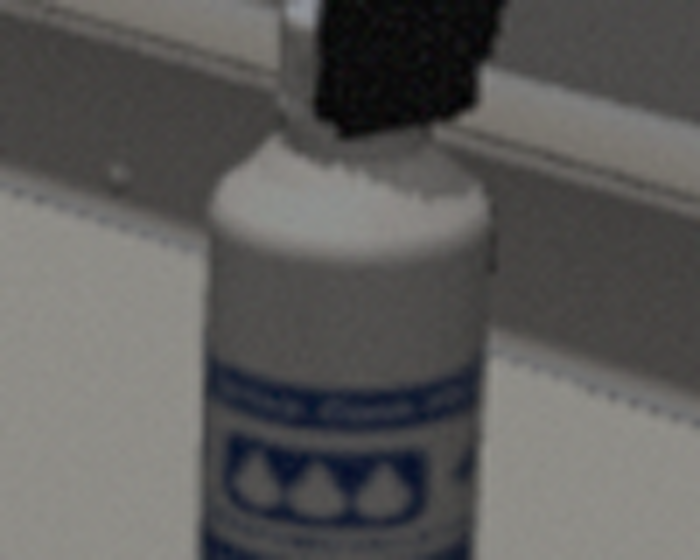

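View pics/side1t.png

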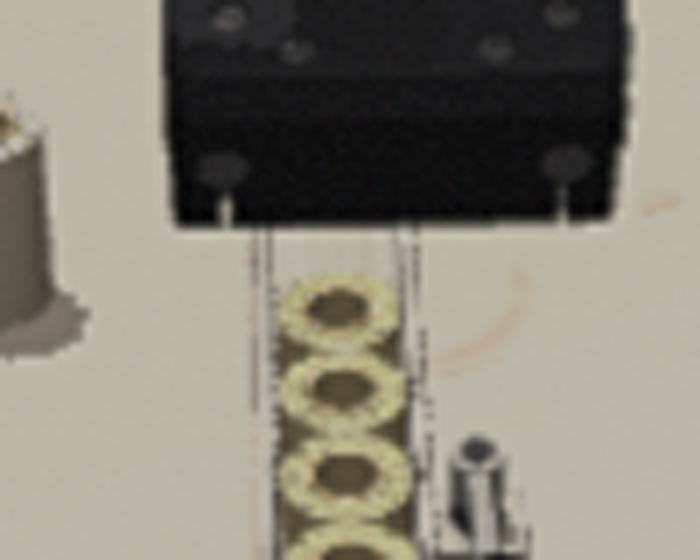

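Run:
```python
from h import *
o=arm.observe();P=o['tcp_pos'];print(P,o['clock'])
for n in("scene","side"):
    c=vision.camera_params(n);R=cv2.Rodrigues(c['rvec'])[0];print(n,"cam",-R.T@c['tvec'],"axis",R[2])
print(proj("scene",[P,P+[0,0,.02],P+[0,.02,0],P+[.02,0,0]]))
print(proj("scene",[(.66,.05,0),(.66,.05,.15)]),proj("side",[(.66,.05,0),(.66,.05,.15)]))
for n in("scene","side"): cv2.imwrite(f"pics/{n}2.png",vision.snapshot(n)[:,:,::-1])
T,c=wcam();print("wcam",T)
print(proj("side",[P,P+[0,0,.02]]))
```

```text
[ 0.48757333 -0.09603283  0.18205087] 1.8
scene cam [ 0.01931866 -0.48292475  0.41601081] axis [ 0.61741286  0.66216547 -0.42466251]
side cam [ 0.35044185 -0.5906759   0.58948201] axis [ 0.23613423  0.7534111  -0.61368749]
[[397.77965104 193.58431482]
 [398.55459534 175.73558103]
 [383.64074501 188.85310124]
 [409.85264368 188.86368455]]
[[393.43139674 251.83605846]
 [397.40207304 157.28404726]] [[377.55238355 259.65008141]
 [384.79240575 193.69921064]]
wcam [[ 0.23561472  0.92033809  0.31219145  0.40050704]
 [ 0.95606233 -0.27716384  0.095525   -0.1078811 ]
 [ 0.17444348  0.27596739 -0.94520446  0.38029833]
 [ 0.          0.          0.          1.        ]]
[[311.82994571 246.08246041]
 [311.81472941 234.53093417]]
```

View pics/side2.png

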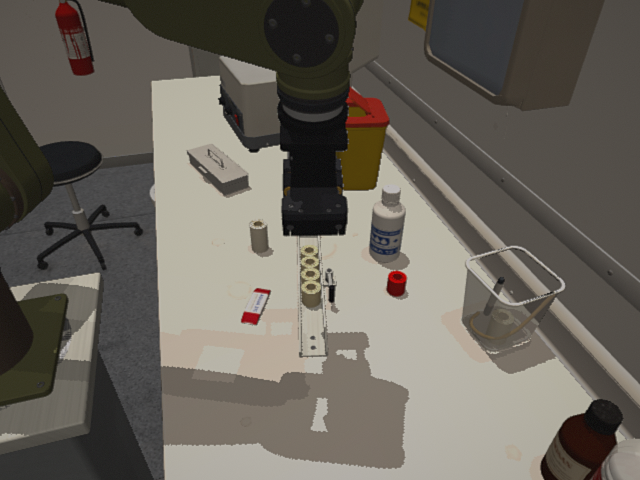

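Run:
```python
from h import *
P=np.array([.23707,.60445,.18249]);j=np.array([.365,.931,0])
Q=[P,P+.0475*j,P-.0475*j,P+.0595*j,P-.0595*j,P-.0595*j+[0,0,.026],P+.0595*j+[0,0,.026]]
print(proj("side",Q))
a=cv2.imread("pics/side0.png")[0:100,60:180];cv2.imwrite("pics/s0g.png",cv2.resize(a,None,fx=6,fy=6,interpolation=cv2.INTER_CUBIC))
a=cv2.imread("pics/scene2.png")[0:200,320:520];cv2.imwrite("pics/s2g.png",cv2.resize(a,None,fx=3,fy=3,interpolation=cv2.INTER_CUBIC))
```

```text
[[130.74878284  86.70451537]
 [138.56756333  79.84334287]
 [122.39130494  94.03840812]
 [140.46373573  78.17940487]
 [120.18803306  95.97183348]
 [117.29293749  84.61195532]
 [138.08397479  67.49596107]]
```

View pics/s0g.png

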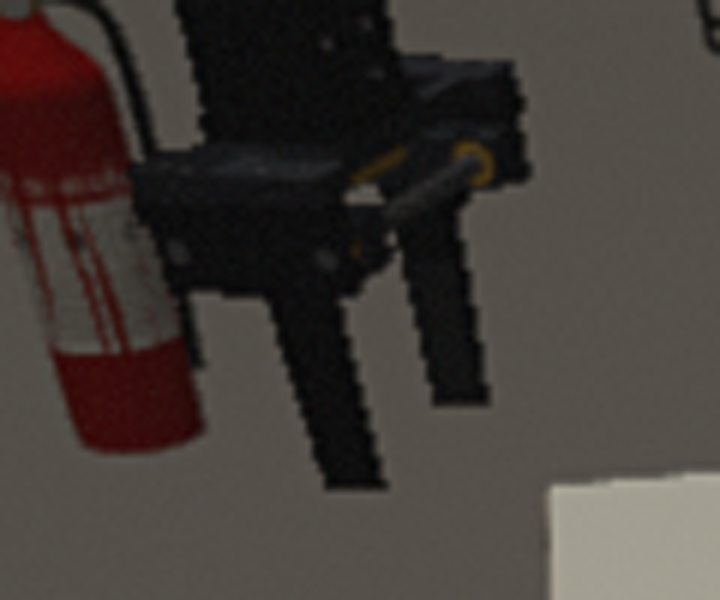

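View pics/s2g.png

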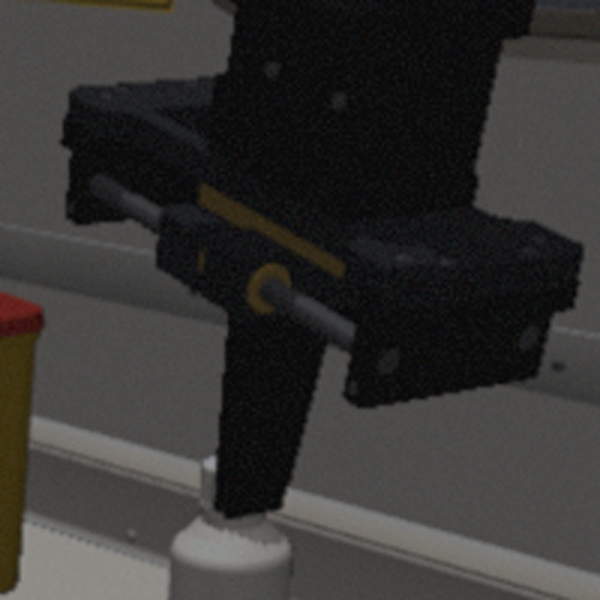

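```bash
cat > wfit.py <<'E'
from h import *
from scipy.optimize import least_squares
k=800/290
uv=np.array([(336,116),(413,113),(492,109),(566,104),(308,210),(33,62),(40,160)])/k+[240,175]
T,c=wcam()
def model(p):
    y1,g=p[3],p[4]
    return r2w(p,[(0,y1-.0331*i,.037) for i in (3,2,1,0)]+[(.034-.062*np.sin(g),.007-.062*np.cos(g),.0485),(-.0225,-.16,.012),(.0225,-.16,.012)])
def f(q,full=True):
    P=model(q); Tm=T.copy(); Tm[2,3]+=q[5] if len(q)>5 else 0
    h=np.c_[P,np.ones(len(P))]@np.linalg.inv(Tm).T
    return (np.c_[c['fx']*h[:,0]/h[:,2]+c['cx'],c['fy']*h[:,1]/h[:,2]+c['cy']]-uv).ravel()
p=np.load("p.npy")
for n in (5,6):
    r=least_squares(f,np.r_[p,0][:n]);print(np.round(r.x,4),2*r.cost);print(np.round(r.fun,1))
E
python3 wfit.py
```

```text
[ 0.5115  0.0219 -0.2415  0.0575 -0.0255] 10.822702179424295
[ 0.1 -0.5  0.6 -0.5 -0.4 -0.1 -0.4  0.7  0.6  0.  -0.1 -1.8 -0.4  2.3]
[ 0.5122  0.022  -0.2411  0.0587 -0.0311  0.0031] 9.971929580921614
[ 0.4 -0.5  0.7 -0.5 -0.5 -0.1 -0.8  0.7  0.  -0.   0.2 -1.6 -0.2  2.2]
```

All three cameras show the visible fingertips about 28 mm behind the reported TCP along the tool. In the scene view the tip is at (404,170) where (398,194) was expected. I'll treat this as unresolved and come down behind the row, checking the height as I go.

Run:
```python
from h import *
np.save("p.npy",np.array([.513,.018,-.2395,.057,-.01]))
goal(0,-.110,.030,.175);state()
```

```text
d mm [  -0.2    4.9 -152.2] rot [-0.001 -0.001  0.001]
t 1.9 rail mm [   1.3 -114.7  182.2] F [-0.8  0.9  0.4] w 0.006
```

{"name": "arm_command", "arguments": {
  "targets": [
    {"claw": 1, "x": 0, "y": 5, "z": -45, "rx": 0, "ry": 0, "rz": 0},
    {"claw": 1, "x": 0, "y": 5, "z": -90, "rx": 0, "ry": 0, "rz": 0},
    {"claw": 1, "x": 0, "y": 5, "z": -130, "rx": 0, "ry": 0, "rz": 0},
    {"claw": 1, "x": 0, "y": 5, "z": -152, "rx": 0, "ry": 0, "rz": 0},
    {"claw": 1, "x": 0, "y": 5, "z": -152, "rx": 0, "ry": 0, "rz": 0}
  ]
}}

```text
clock: 2.4
tcp_pos: [0.4833, -0.0858, 0.0263]
ee_rot: [-0.913, 1.174, 1.103]
wrist_force: [-0.0, 0.5, 0.1]
gripper_width: 0.005
```

Run:
```python
from h import *
state();P=arm.observe()['tcp_pos']
R=Ro.from_rotvec(arm.observe()['ee_rot']).as_matrix()
print(proj("scene",[P,P-.028*R[:,0]]),proj("side",[P,P-.028*R[:,0]]))
for n,(y,x) in {"scene":(200,290),"side":(210,240)}.items():
    a=vision.snapshot(n)[:,:,::-1];cv2.imwrite(f"pics/{n}3.png",a)
    cv2.imwrite(f"pics/{n}3c.png",cv2.resize(a[y:y+150,x:x+180],None,fx=4,fy=4,interpolation=cv2.INTER_CUBIC))
```

```text
t 2.4 rail mm [  -4.2 -107.9   26.3] F [-0.   0.5  0.1] w 0.005
[[383.38343361 315.95840604]
 [386.7398863  297.5867575 ]] [[307.64804992 319.03985304]
 [307.77402083 309.18007725]]
```

View pics/scene3c.png

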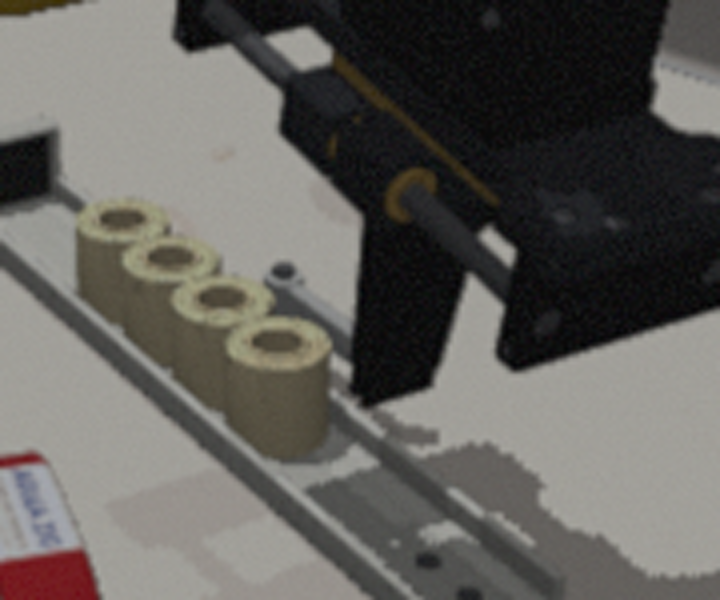

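View pics/side3c.png

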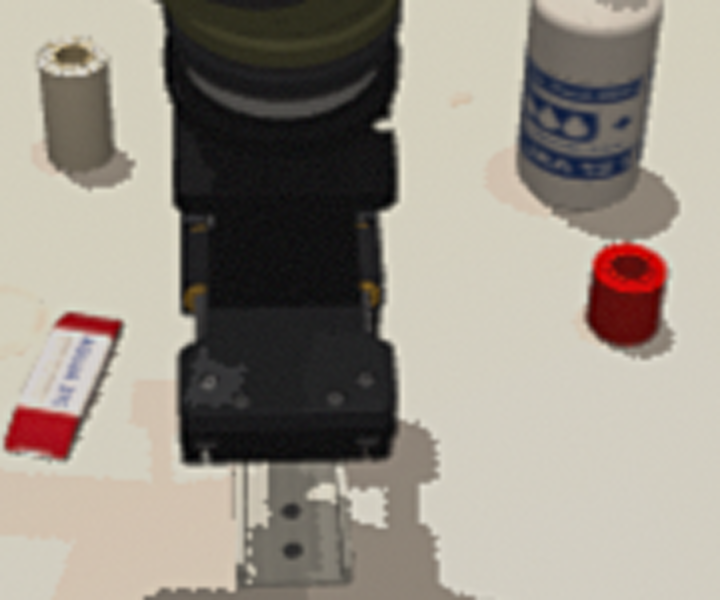

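The scene view has the tip at (389,297). That matches a fingertip 28 mm short of the reported TCP, predicted at (387,298), so I'll use that as the effective tip. I'll descend in steps and watch the force in case the contact shape reaches the reported TCP.

```bash
cat >> h.py <<'E'
L=.028
def tgoal(xr,yr,z,tilt,yawoff=0.):
    p=np.load("p.npy");o=arm.observe()
    s=np.array([[0,-1,0],[0,0,1],[-1,0,0]],float)
    T=Ro.from_euler('z',p[2])*Ro.from_euler('z',yawoff)*Ro.from_euler('x',tilt)*Ro.from_matrix(s)
    Rn=Ro.from_rotvec(o['ee_rot']);d=T*Rn.inv()
    tip=o['tcp_pos']-L*Rn.as_matrix()[:,0]
    c=r2w(p,[(xr,yr,z)])[0]+L*T.as_matrix()[:,0]-o['tcp_pos']
    print("tip rail",np.round(w2r(tip),1),round(tip[2]*1000,1),"-> d mm",np.round(c*1000,1),"rot",np.round(d.as_rotvec(),3),"F",np.round(o['wrist_force'],1),"t",round(o['clock'],2))
E
python3 -c "
from h import *
tgoal(0,-.095,.014,.175)"
```

```text
tip rail [-1.000e-01 -1.137e+02] 58.3 -> d mm [  4.5  18.2 -44.3] rot [-0.001 -0.    -0.   ] F [ 0.9 -0.4 -0.2] t 2.5
```

{"name": "arm_command", "arguments": {
  "targets": [
    {"claw": 1, "x": 0, "y": 0, "z": -10, "rx": 0, "ry": 0, "rz": 0},
    {"claw": 1, "x": 0, "y": 0, "z": -18, "rx": 0, "ry": 0, "rz": 0},
    {"claw": 1, "x": 0, "y": 0, "z": -20, "rx": 0, "ry": 0, "rz": 0},
    {"claw": 1, "x": 0, "y": 0, "z": -22, "rx": 0, "ry": 0, "rz": 0},
    {"claw": 1, "x": 0, "y": 0, "z": -24, "rx": 0, "ry": 0, "rz": 0}
  ]
}}

```text
clock: 3.0
tcp_pos: [0.4874, -0.0879, 0.0069]
ee_rot: [-0.918, 1.17, 1.096]
wrist_force: [0.5, -0.7, -0.5]
gripper_width: 0.005
```

{"name": "arm_command", "arguments": {
  "targets": [
    {"claw": 1, "x": 0, "y": 0, "z": -1, "rx": 0, "ry": 0, "rz": 0},
    {"claw": 1, "x": 0, "y": 0, "z": -2, "rx": 0, "ry": 0, "rz": 0},
    {"claw": 1, "x": 0, "y": 0, "z": -3, "rx": 0, "ry": 0, "rz": 0},
    {"claw": 1, "x": 0, "y": 0, "z": -4, "rx": 0, "ry": 0, "rz": 0}
  ]
}}

```text
clock: 3.4
tcp_pos: [0.4874, -0.0879, 0.0029]
ee_rot: [-0.918, 1.169, 1.096]
wrist_force: [0.2, -0.0, -0.8]
gripper_width: 0.004
```

No force at a reported 2.9 mm, where the tilted corner would already be below the rail floor, so the real tip is indeed short. Continuing down.

{"name": "arm_command", "arguments": {
  "targets": [
    {"claw": 1, "x": 0, "y": 0, "z": -5, "rx": 0, "ry": 0, "rz": 0},
    {"claw": 1, "x": 0, "y": 0, "z": -9, "rx": 0, "ry": 0, "rz": 0},
    {"claw": 1, "x": 0, "y": 0, "z": -12, "rx": 0, "ry": 0, "rz": 0},
    {"claw": 1, "x": 0, "y": 0, "z": -15, "rx": 0, "ry": 0, "rz": 0}
  ]
}}

```text
clock: 3.8
tcp_pos: [0.4872, -0.0878, -0.0126]
ee_rot: [-0.918, 1.17, 1.097]
wrist_force: [0.5, -0.2, 0.3]
gripper_width: 0.003
```

Run:
```python
from h import *
tgoal(0,-.075,.014,.175)
P=arm.observe()['tcp_pos']
R=Ro.from_rotvec(arm.observe()['ee_rot']).as_matrix()
print(proj("scene",[P-.028*R[:,0]]),proj("side",[P-.028*R[:,0]]))
for n,(y,x) in {"scene":(220,290)}.items():
    a=vision.snapshot(n)[:,:,::-1];cv2.imwrite(f"pics/{n}4.png",a)
    cv2.imwrite(f"pics/{n}4c.png",cv2.resize(a[y:y+150,x:x+180],None,fx=4,fy=4,interpolation=cv2.INTER_CUBIC))
cv2.imwrite(f"pics/w4.png",vision.snapshot('wrist')[:,:,::-1])
```

```text
tip rail [ 1.000e-01 -1.138e+02] 15.0 -> d mm [ 9.1 37.7 -1. ] rot [-0.001 -0.    -0.   ] F [ 0.5 -0.2  0.3] t 3.8
[[388.9798694  325.48181008]] [[310.45794962 326.6041825 ]]
```

View pics/scene4c.png

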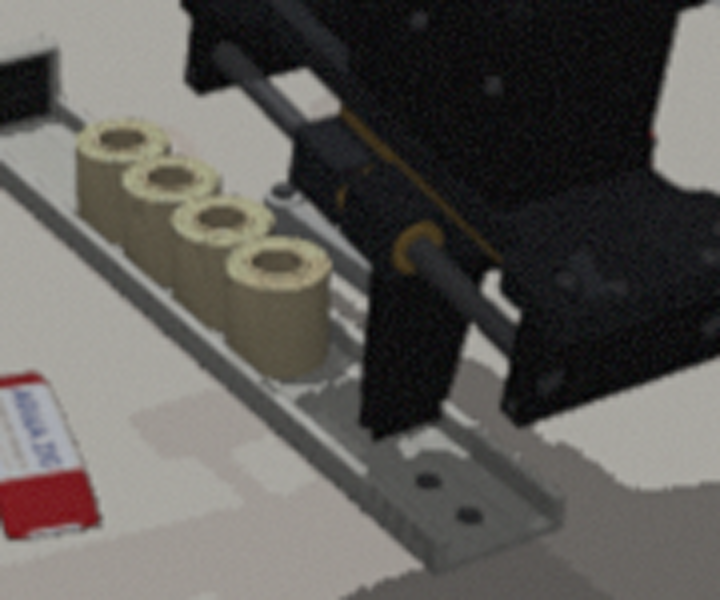

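View pics/w4.png

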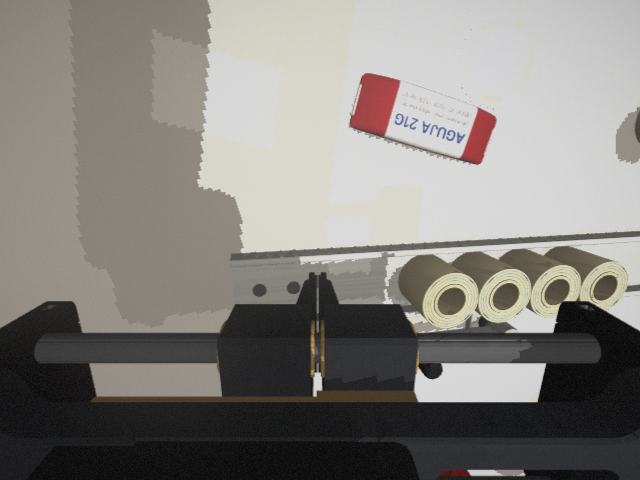

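The scene crop shows the tip between the rail walls, centred to about 1 mm and well behind roll 4. The wrist view agrees. Now I'll advance along the rail.

{"name": "arm_command", "arguments": {
  "targets": [
    {"claw": 1, "x": 1.4, "y": 5.8, "z": 0, "rx": 0, "ry": 0, "rz": 0},
    {"claw": 1, "x": 2.8, "y": 11.7, "z": 0, "rx": 0, "ry": 0, "rz": 0},
    {"claw": 1, "x": 4.3, "y": 17.5, "z": -1, "rx": 0, "ry": 0, "rz": 0},
    {"claw": 1, "x": 5.7, "y": 23.3, "z": -1, "rx": 0, "ry": 0, "rz": 0},
    {"claw": 1, "x": 6.2, "y": 25.3, "z": -1, "rx": 0, "ry": 0, "rz": 0}
  ]
}}

```text
clock: 4.4
tcp_pos: [0.4933, -0.0616, -0.0137]
ee_rot: [-0.918, 1.17, 1.098]
wrist_force: [-0.2, 0.0, -1.3]
gripper_width: 0.001
```

{"name": "arm_command", "arguments": {
  "targets": [
    {"claw": 1, "x": 0.7, "y": 2.9, "z": 0, "rx": 0, "ry": 0, "rz": 0},
    {"claw": 1, "x": 1.4, "y": 5.8, "z": 0, "rx": 0, "ry": 0, "rz": 0},
    {"claw": 1, "x": 2.1, "y": 8.7, "z": 0, "rx": 0, "ry": 0, "rz": 0},
    {"claw": 1, "x": 2.8, "y": 11.7, "z": 0, "rx": 0, "ry": 0, "rz": 0},
    {"claw": 1, "x": 3.6, "y": 14.6, "z": 0, "rx": 0, "ry": 0, "rz": 0}
  ]
}}

```text
clock: 4.9
tcp_pos: [0.4969, -0.0468, -0.0138]
ee_rot: [-0.918, 1.17, 1.098]
wrist_force: [-0.6, -0.4, 0.2]
gripper_width: 0.004
```

{"name": "arm_command", "arguments": {
  "targets": [
    {"claw": 1, "x": 0.7, "y": 2.9, "z": 0, "rx": 0, "ry": 0, "rz": 0},
    {"claw": 1, "x": 1.4, "y": 5.8, "z": 0, "rx": 0, "ry": 0, "rz": 0},
    {"claw": 1, "x": 2.1, "y": 8.7, "z": 0, "rx": 0, "ry": 0, "rz": 0},
    {"claw": 1, "x": 2.8, "y": 11.7, "z": 0, "rx": 0, "ry": 0, "rz": 0},
    {"claw": 1, "x": 3.6, "y": 14.6, "z": 0, "rx": 0, "ry": 0, "rz": 0}
  ]
}}

```text
clock: 5.4
tcp_pos: [0.5006, -0.0321, -0.0137]
ee_rot: [-0.918, 1.17, 1.098]
wrist_force: [-0.5, -0.4, -0.3]
gripper_width: 0.006
```

```bash
cat > look.py <<'E'
import sys
from h import *
tag=sys.argv[1]
tgoal(0,-.01,.014,.175)
a=vision.snapshot("scene")[:,:,::-1];cv2.imwrite(f"pics/s_{tag}.png",a)
cv2.imwrite(f"pics/s_{tag}c.png",cv2.resize(a[220:370,265:445],None,fx=4,fy=4,interpolation=cv2.INTER_CUBIC))
cv2.imwrite(f"pics/w_{tag}.png",vision.snapshot('wrist')[:,:,::-1])
E
python3 look.py a
```

```text
tip rail [ -0.1 -56.5] 13.9 -> d mm [11.2 45.1  0.1] rot [-0.001 -0.001 -0.001] F [-0.5 -0.4 -0.3] t 5.4
```

View pics/s_ac.png

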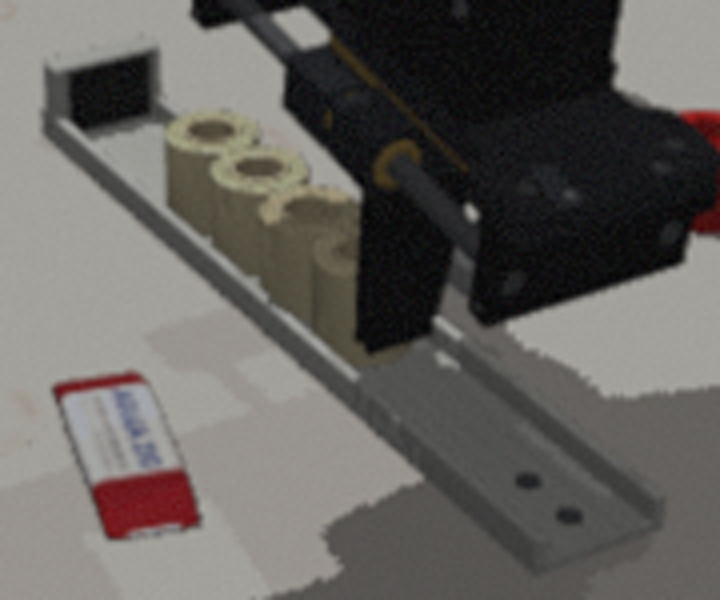

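View pics/w_a.png

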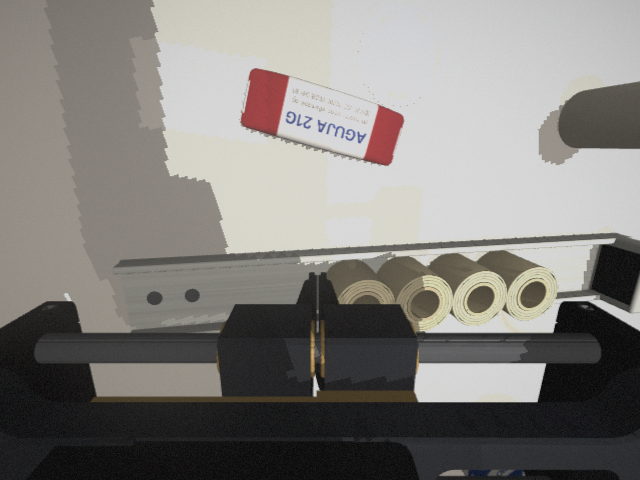

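The row is in contact and moving: roll 1's top is at (212,130) in the crop, up from (221,138). It is closed, upright and centred, so I'll continue.

{"name": "arm_command", "arguments": {
  "targets": [
    {"claw": 1, "x": 0.7, "y": 2.9, "z": 0, "rx": 0, "ry": 0, "rz": 0},
    {"claw": 1, "x": 1.4, "y": 5.8, "z": 0, "rx": 0, "ry": 0, "rz": 0},
    {"claw": 1, "x": 2.1, "y": 8.7, "z": 0, "rx": 0, "ry": 0, "rz": 0},
    {"claw": 1, "x": 2.8, "y": 11.7, "z": 0, "rx": 0, "ry": 0, "rz": 0},
    {"claw": 1, "x": 3.6, "y": 14.6, "z": 0, "rx": 0, "ry": 0, "rz": 0}
  ]
}}

```text
clock: 6.0
tcp_pos: [0.5042, -0.017, -0.0137]
ee_rot: [-0.918, 1.169, 1.098]
wrist_force: [-0.5, -0.3, 0.3]
gripper_width: 0.006
```

{"name": "arm_command", "arguments": {
  "targets": [
    {"claw": 1, "x": 0.7, "y": 2.9, "z": 0, "rx": 0, "ry": 0, "rz": 0},
    {"claw": 1, "x": 1.4, "y": 5.8, "z": 0, "rx": 0, "ry": 0, "rz": 0},
    {"claw": 1, "x": 2.1, "y": 8.7, "z": 0, "rx": 0, "ry": 0, "rz": 0},
    {"claw": 1, "x": 2.8, "y": 11.7, "z": 0, "rx": 0, "ry": 0, "rz": 0},
    {"claw": 1, "x": 3.6, "y": 14.6, "z": 0, "rx": 0, "ry": 0, "rz": 0}
  ]
}}

```text
clock: 6.5
tcp_pos: [0.5079, -0.0022, -0.0137]
ee_rot: [-0.918, 1.169, 1.098]
wrist_force: [-0.5, -1.1, -0.5]
gripper_width: 0.004
```

{"name": "arm_command", "arguments": {
  "targets": [
    {"claw": 1, "x": 0.7, "y": 2.9, "z": 0, "rx": 0, "ry": 0, "rz": 0},
    {"claw": 1, "x": 1.4, "y": 5.8, "z": 0, "rx": 0, "ry": 0, "rz": 0},
    {"claw": 1, "x": 2.1, "y": 8.7, "z": 0, "rx": 0, "ry": 0, "rz": 0},
    {"claw": 1, "x": 2.8, "y": 11.7, "z": 0, "rx": 0, "ry": 0, "rz": 0},
    {"claw": 1, "x": 3.6, "y": 14.6, "z": 0, "rx": 0, "ry": 0, "rz": 0}
  ]
}}

```text
clock: 7.0
tcp_pos: [0.5115, 0.0127, -0.0138]
ee_rot: [-0.918, 1.17, 1.098]
wrist_force: [-0.7, -1.4, 0.7]
gripper_width: 0.001
```

```bash
python3 look.py b
```

```text
tip rail [ -0.2 -10.4] 13.8 -> d mm [0.3 0.3 0.2] rot [-0.002 -0.001 -0.001] F [-0.7 -1.4  0.7] t 7.0
```

View pics/s_bc.png

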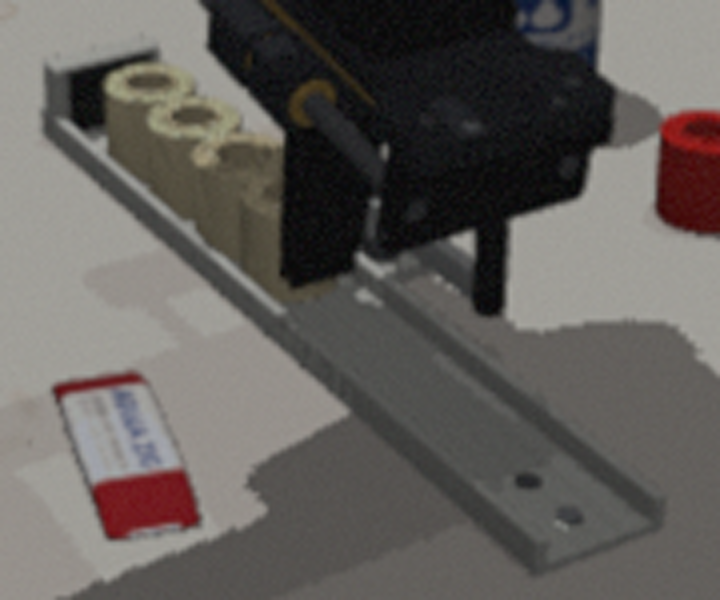

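View pics/w_b.png

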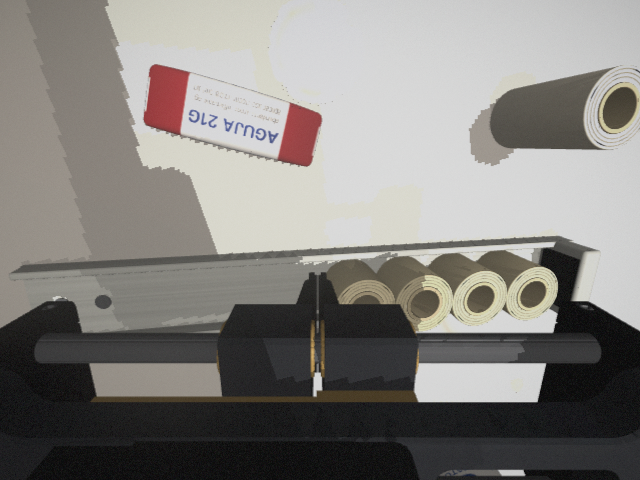

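Row closed and upright, with roughly 15 mm to the stop. I'll slow down and watch the force.

{"name": "arm_command", "arguments": {
  "targets": [
    {"claw": 1, "x": 0.5, "y": 1.9, "z": 0, "rx": 0, "ry": 0, "rz": 0},
    {"claw": 1, "x": 1.0, "y": 3.9, "z": 0, "rx": 0, "ry": 0, "rz": 0},
    {"claw": 1, "x": 1.4, "y": 5.8, "z": 0, "rx": 0, "ry": 0, "rz": 0},
    {"claw": 1, "x": 1.9, "y": 7.8, "z": 0, "rx": 0, "ry": 0, "rz": 0},
    {"claw": 1, "x": 2.4, "y": 9.7, "z": 0, "rx": 0, "ry": 0, "rz": 0}
  ]
}}

```text
clock: 7.6
tcp_pos: [0.5139, 0.0228, -0.0138]
ee_rot: [-0.918, 1.169, 1.099]
wrist_force: [-0.7, 0.3, -0.6]
gripper_width: 0.006
```

```bash
python3 look.py c; python3 -c "
import cv2
a=cv2.imread('pics/w_c.png')[225:345,300:620];cv2.imwrite('pics/w_cc.png',cv2.resize(a,None,fx=2.5,fy=2.5,interpolation=cv2.INTER_CUBIC))"
```

```text
tip rail [-0.2 -0.1] 13.8 -> d mm [-2.1 -9.7  0.2] rot [-0.002 -0.001 -0.002] F [-0.7  0.3 -0.6] t 7.6
```

View pics/w_cc.png

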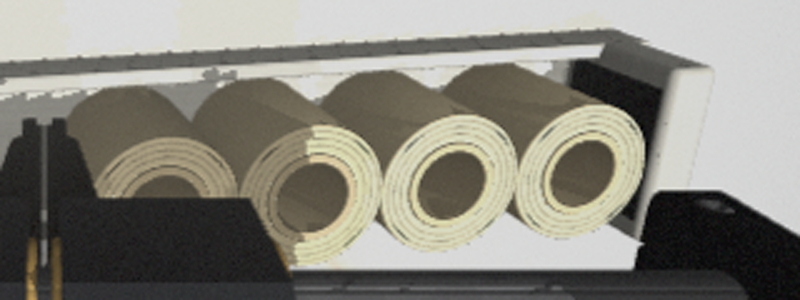

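{"name": "arm_command", "arguments": {
  "targets": [
    {"claw": 1, "x": 0.2, "y": 1.0, "z": 0, "rx": 0, "ry": 0, "rz": 0},
    {"claw": 1, "x": 0.5, "y": 1.9, "z": 0, "rx": 0, "ry": 0, "rz": 0},
    {"claw": 1, "x": 0.7, "y": 2.9, "z": 0, "rx": 0, "ry": 0, "rz": 0},
    {"claw": 1, "x": 1.0, "y": 3.9, "z": 0, "rx": 0, "ry": 0, "rz": 0}
  ]
}}

```text
clock: 8.1
tcp_pos: [0.5149, 0.0269, -0.0138]
ee_rot: [-0.918, 1.169, 1.099]
wrist_force: [-0.1, -0.7, -0.7]
gripper_width: 0.004
```

{"name": "arm_command", "arguments": {
  "targets": [
    {"claw": 1, "x": 0.2, "y": 0.7, "z": 0, "rx": 0, "ry": 0, "rz": 0},
    {"claw": 1, "x": 0.3, "y": 1.3, "z": 0, "rx": 0, "ry": 0, "rz": 0}
  ]
}}

```text
clock: 8.3
tcp_pos: [0.5153, 0.0282, -0.0137]
ee_rot: [-0.918, 1.169, 1.099]
wrist_force: [-1.6, -1.2, -0.2]
gripper_width: 0.002
```

{"name": "arm_command", "arguments": {
  "targets": [
    {"claw": 1, "x": 0.2, "y": 0.7, "z": 0, "rx": 0, "ry": 0, "rz": 0},
    {"claw": 1, "x": 0.3, "y": 1.3, "z": 0, "rx": 0, "ry": 0, "rz": 0}
  ]
}}

```text
clock: 8.5
tcp_pos: [0.5156, 0.0296, -0.0138]
ee_rot: [-0.918, 1.169, 1.099]
wrist_force: [-0.5, -1.5, 0.6]
gripper_width: 0.008
```

```bash
python3 look.py d; python3 -c "
import cv2
a=cv2.imread('pics/w_d.png')[225:345,300:620];cv2.imwrite('pics/w_dc.png',cv2.resize(a,None,fx=2.5,fy=2.5,interpolation=cv2.INTER_CUBIC))"
```

```text
tip rail [-0.2  6.9] 13.8 -> d mm [ -3.8 -16.6   0.2] rot [-0.002 -0.001 -0.002] F [-0.5 -1.5  0.6] t 8.5
```

View pics/w_dc.png

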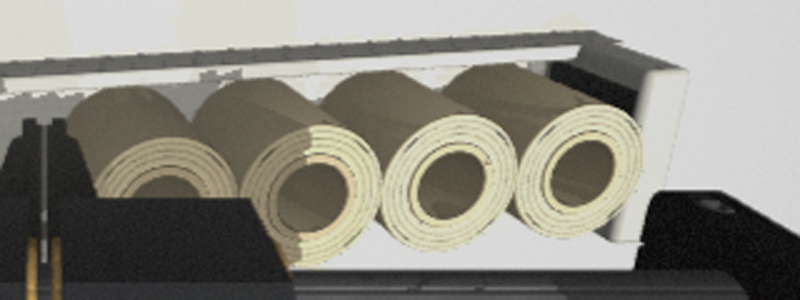

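{"name": "arm_command", "arguments": {
  "targets": [
    {"claw": 1, "x": 0.2, "y": 0.7, "z": 0, "rx": 0, "ry": 0, "rz": 0},
    {"claw": 1, "x": 0.3, "y": 1.3, "z": 0, "rx": 0, "ry": 0, "rz": 0}
  ]
}}

```text
clock: 8.8
tcp_pos: [0.5158, 0.0301, -0.0138]
ee_rot: [-0.92, 1.17, 1.098]
wrist_force: [-2.6, -6.6, 0.8]
gripper_width: 0.007
```

{"name": "arm_command", "arguments": {
  "targets": [
    {"claw": 1, "x": 0.2, "y": 0.7, "z": 0, "rx": 0, "ry": 0, "rz": 0},
    {"claw": 1, "x": 0.3, "y": 1.3, "z": 0, "rx": 0, "ry": 0, "rz": 0}
  ]
}}

```text
clock: 9.0
tcp_pos: [0.5162, 0.0301, -0.0137]
ee_rot: [-0.923, 1.171, 1.098]
wrist_force: [-2.2, -8.4, 1.4]
gripper_width: 0.003
```

```bash
python3 look.py e; python3 -c "
import cv2
a=cv2.imread('pics/w_e.png')[225:345,300:620];cv2.imwrite('pics/w_ec.png',cv2.resize(a,None,fx=2.5,fy=2.5,interpolation=cv2.INTER_CUBIC))"
```

```text
tip rail [0.2 7.7] 13.9 -> d mm [ -4.4 -17.    0.1] rot [ 0.002 -0.001 -0.003] F [-2.2 -8.4  1.4] t 9.0
```

View pics/w_ec.png

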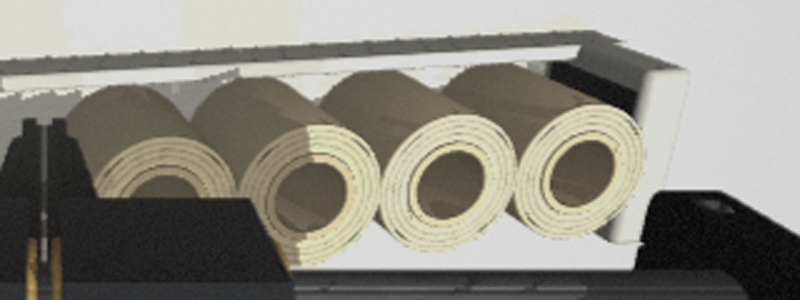

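View pics/s_ec.png

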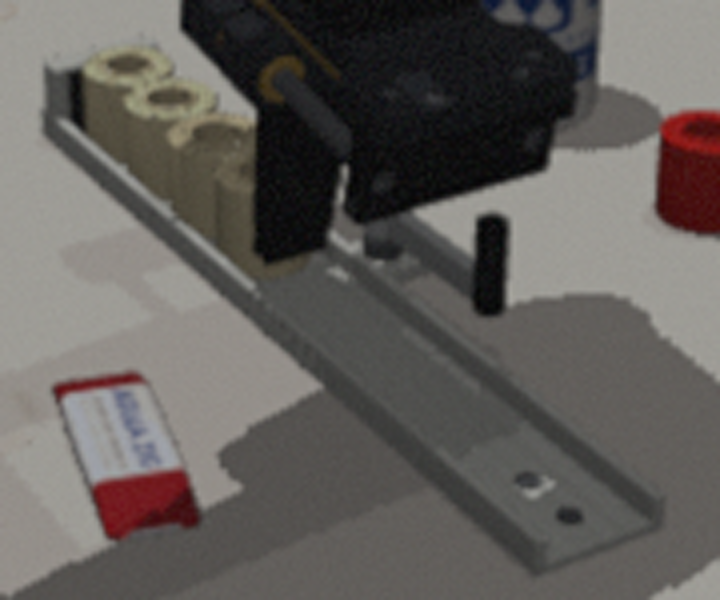

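The force rose to about 8 N with no further travel. The tip at rail y ≈ 7.7 mm plus the finger half-thickness matches the home rear face at 13 mm, so the row is home. Backing off straight along the rail, then up.

{"name": "arm_command", "arguments": {
  "targets": [
    {"claw": 1, "x": -0.5, "y": -2, "z": 0, "rx": 0, "ry": 0, "rz": 0},
    {"claw": 1, "x": -1.2, "y": -5, "z": 0, "rx": 0, "ry": 0, "rz": 0},
    {"claw": 1, "x": -3.6, "y": -15, "z": 0, "rx": 0, "ry": 0, "rz": 0},
    {"claw": 1, "x": -7, "y": -29, "z": 0, "rx": 0, "ry": 0, "rz": 0},
    {"claw": 1, "x": -11, "y": -45, "z": 0, "rx": 0, "ry": 0, "rz": 0}
  ]
}}

```text
clock: 9.6
tcp_pos: [0.5048, -0.0159, -0.0138]
ee_rot: [-0.923, 1.171, 1.098]
wrist_force: [-0.1, -0.6, -0.5]
gripper_width: 0.005
```

{"name": "arm_command", "arguments": {
  "targets": [
    {"claw": 1, "x": 0, "y": 0, "z": 30, "rx": 0, "ry": 0, "rz": 0},
    {"claw": 1, "x": 0, "y": 0, "z": 70, "rx": 0, "ry": 0, "rz": 0},
    {"claw": 1, "x": 0, "y": 0, "z": 110, "rx": 0, "ry": 0, "rz": 0},
    {"claw": 1, "x": 0, "y": -20, "z": 150, "rx": 0, "ry": 0, "rz": 0},
    {"claw": 1, "x": 0, "y": -50, "z": 150, "rx": 0, "ry": 0, "rz": 0}
  ]
}}

```text
clock: 10.1
tcp_pos: [0.5086, -0.0677, 0.1436]
ee_rot: [-0.932, 1.163, 1.091]
wrist_force: [1.0, -1.4, -0.1]
gripper_width: 0.003
```

```bash
python3 look.py f; python3 -c "
from h import *
tgoal(.060,-.081,.090,0,.785)"
```

```text
tip rail [ 15.7 -89.1] 171.2 -> d mm [   3.2   80.7 -157.2] rot [ 0.006  0.011 -0.005] F [ 1.  -1.4 -0.1] t 10.1
tip rail [ 13.6 -91.3] 166.0 -> d mm [ 46.3  -5.6 -76.4] rot [-0.174 -0.023  0.782] F [-0.1  0.2 -0.5] t 10.2
```

View pics/s_fc.png

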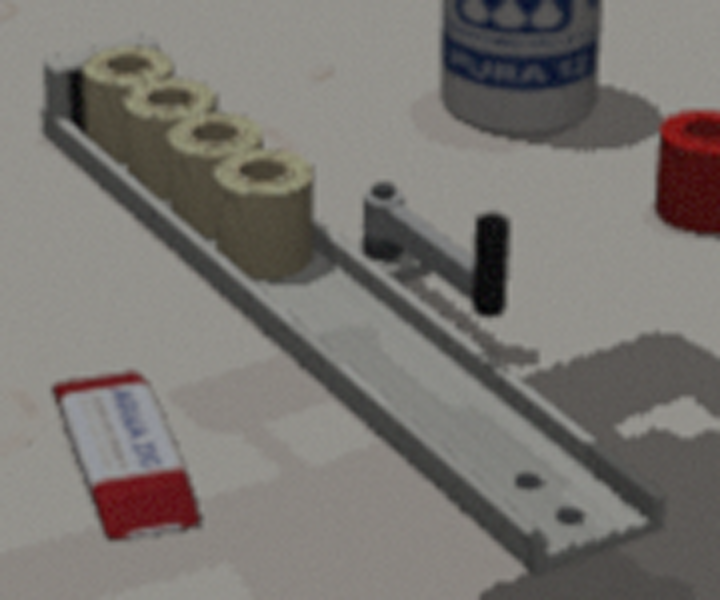

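View pics/w_f.png

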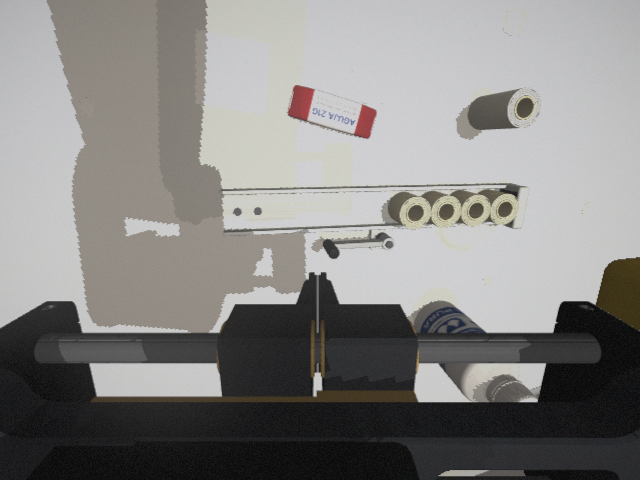

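```bash
python3 -c "
from h import *
a=cv2.imread('pics/w_f.png')[175:260,370:540];cv2.imwrite('pics/w_fc.png',cv2.resize(a,None,fx=4.5,fy=4.5,interpolation=cv2.INTER_CUBIC))
a=cv2.imread('pics/s_f.png')[225:300,270:360];cv2.imwrite('pics/s_fd.png',cv2.resize(a,None,fx=8,fy=8,interpolation=cv2.INTER_CUBIC))"
```

```text
(no output)
```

View pics/w_fc.png

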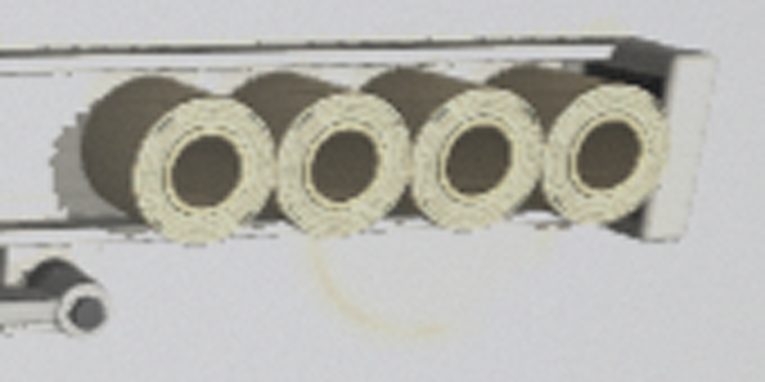

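View pics/s_fd.png

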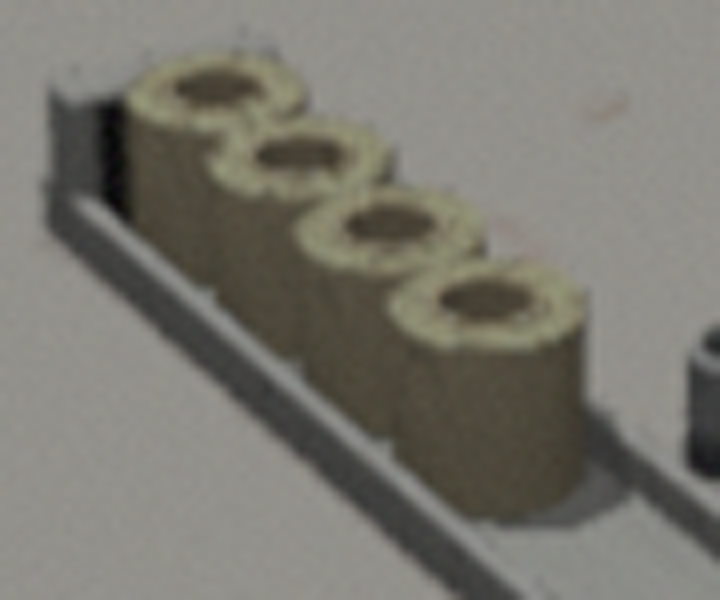

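```bash
python3 -c "
from h import *
P=[(0,y,.037) for y in (.1285,.0955,.0625,.0295)]+[(0,.145,.033),(-.0225,.145,.033),(.0225,.145,.033)]
pf=[.5143,.01385,-.23736]
print(np.round((proj('scene',r2w(pf,P))-[270,225])*8));
pw=[.5115,.0219,-.2415]
print(np.round((wproj(r2w(pw,P))-[370,175])*4.5))
print(np.round((wproj(r2w(pf,P))-[370,175])*4.5))"
```

```text
[[218.  79.]
 [302. 145.]
 [392. 216.]
 [488. 292.]
 [178.  66.]
 [ 70.  92.]
 [284.  40.]]
[[620. 151.]
 [491. 156.]
 [356. 160.]
 [218. 165.]
 [671. 146.]
 [688.  49.]
 [654. 239.]]
[[590. 170.]
 [459. 175.]
 [325. 181.]
 [186. 186.]
 [641. 164.]
 [657.  68.]
 [625. 257.]]
```

Roll spacings in the scene crop grow smoothly (109, 116, 122 px), so the row is closed. Positions match the predicted home places within the known 1 px bias. Next the gate: turn the tool 45° so the finger face stays tangent to the post during a pure translation.

{"name": "arm_command", "arguments": {
  "targets": [
    {"claw": 1, "x": 10, "y": -6, "z": 0, "rx": -0.03, "ry": 0, "rz": 0.13},
    {"claw": 1, "x": 20, "y": -6, "z": 0, "rx": -0.06, "ry": -0.01, "rz": 0.26},
    {"claw": 1, "x": 30, "y": -6, "z": 0, "rx": -0.09, "ry": -0.01, "rz": 0.39},
    {"claw": 1, "x": 40, "y": -6, "z": 0, "rx": -0.12, "ry": -0.02, "rz": 0.52},
    {"claw": 1, "x": 46, "y": -6, "z": 0, "rx": -0.15, "ry": -0.02, "rz": 0.65}
  ]
}}

```text
clock: 10.7
tcp_pos: [0.5514, -0.0754, 0.1372]
ee_rot: [-1.492, 0.96, 1.518]
wrist_force: [0.3, 0.2, -1.1]
gripper_width: 0.001
```

```bash
python3 -c "
from h import *
tgoal(.058,-.079,.070,0,.785)"
```

```text
tip rail [ 59.7 -82.3] 165.2 -> d mm [ -0.8   2.9 -95.2] rot [-0.025 -0.003  0.127] F [ 0.3  0.2 -1.1] t 10.7
```

{"name": "arm_command", "arguments": {
  "targets": [
    {"claw": 1, "x": -1, "y": 3, "z": -20, "rx": -0.025, "ry": -0.003, "rz": 0.127},
    {"claw": 1, "x": -1, "y": 3, "z": -50, "rx": -0.025, "ry": -0.003, "rz": 0.127},
    {"claw": 1, "x": -1, "y": 3, "z": -85, "rx": -0.025, "ry": -0.003, "rz": 0.127},
    {"claw": 1, "x": -1, "y": 3, "z": -95, "rx": -0.025, "ry": -0.003, "rz": 0.127},
    {"claw": 1, "x": -1, "y": 3, "z": -95, "rx": -0.025, "ry": -0.003, "rz": 0.127}
  ]
}}

```text
clock: 11.2
tcp_pos: [0.548, -0.0721, 0.0396]
ee_rot: [-1.593, 0.902, 1.603]
wrist_force: [-0.8, 0.8, -0.3]
gripper_width: 0.005
```

```bash
cat > look2.py <<'E'
import sys
from h import *
tag=sys.argv[1]
tgoal(.050,-.071,.033,0,.785)
for n,(y,x) in {"scene":(220,300),"side":(210,245)}.items():
    a=vision.snapshot(n)[:,:,::-1];cv2.imwrite(f"pics/{n}_{tag}.png",a)
    cv2.imwrite(f"pics/{n}_{tag}c.png",cv2.resize(a[y:y+120,x:x+150],None,fx=5,fy=5,interpolation=cv2.INTER_CUBIC))
cv2.imwrite(f"pics/w_{tag}.png",vision.snapshot('wrist')[:,:,::-1])
E
python3 look2.py g
```

```text
tip rail [ 55.5 -79.2] 67.6 -> d mm [ -3.3   9.2 -34.6] rot [-0.001 -0.005  0.001] F [-0.8  0.8 -0.3] t 11.2
```

View pics/scene_gc.png

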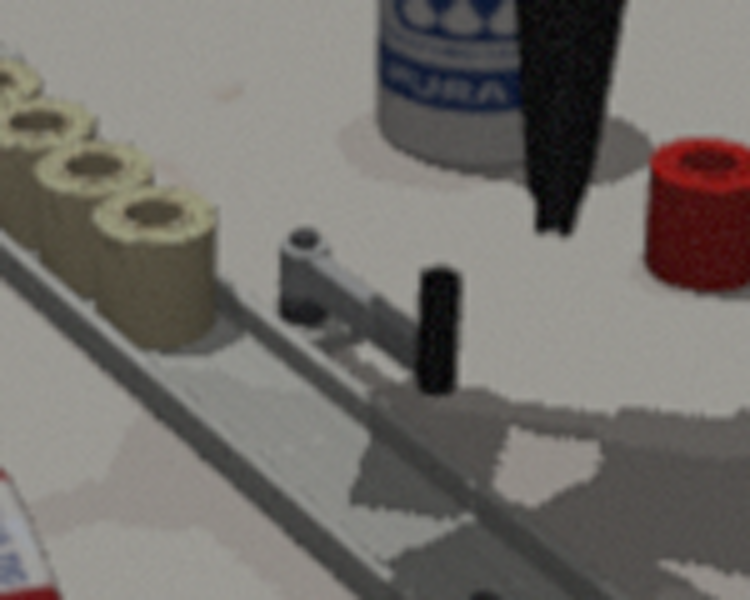

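View pics/w_g.png

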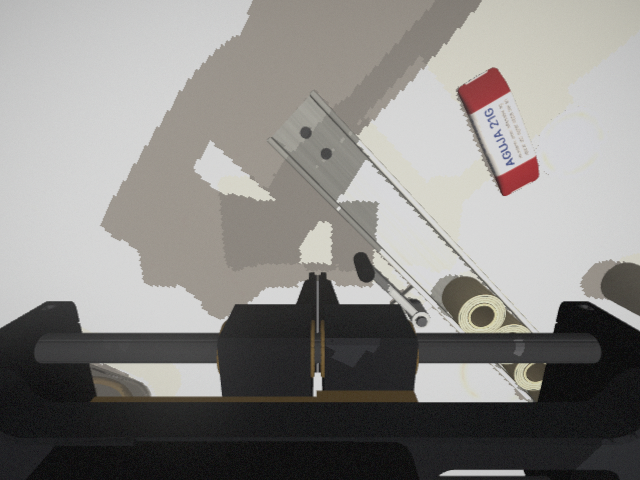

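```bash
python3 -c "
from h import *
print(w2r(wback((359,258),.0485)),w2r(wback((423,321),.030)))
p=np.load('p.npy')
print(wproj(r2w(p,[(.034,-.055,.0485),(.034,-.055,.0145),(.034,.007,.03)])))
a=cv2.imread('pics/w_g.png')[230:340,280:440];cv2.imwrite('pics/w_gc.png',cv2.resize(a,None,fx=5,fy=5,interpolation=cv2.INTER_CUBIC))
print(proj('scene',[arm.observe()['tcp_pos']+[0,0,L]]))
"
```

```text
[ 31.82562638 -67.3032419 ] [34.98828848  7.67673495]
[[369.68414066 273.14765789]
 [362.73769094 255.73024357]
 [423.44625006 319.56104621]]
[[413.78484032 259.12372845]]
```

View pics/w_gc.png

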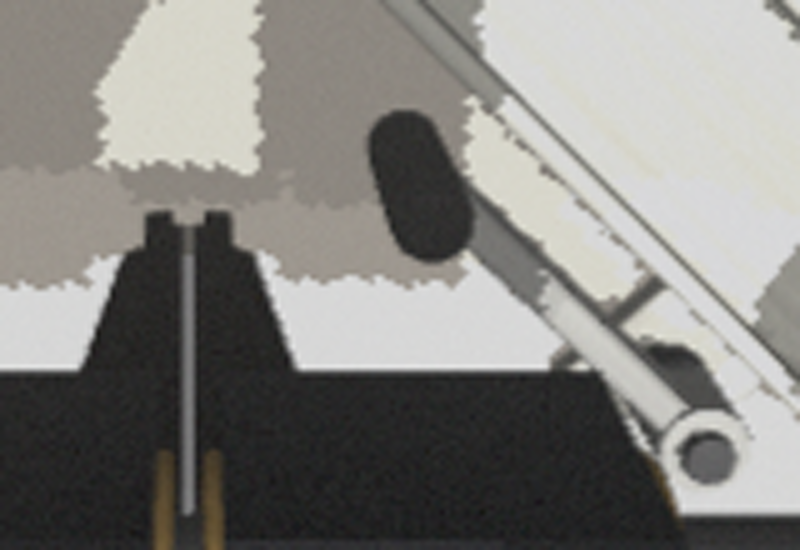

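The post top in the wrist crop is at about (368,275), close to the predicted (370,273), so the rail frame is good to about 1.5 mm. I'll compute the sweep from the descent point.

```bash
cat > sweep.py <<'E'
import sys
from h import *
p=np.load("p.npy");o=arm.observe();R=Ro.from_rotvec(o['ee_rot']).as_matrix()
tip=o['tcp_pos']-L*R[:,0]
k=.0707*.19
for g in np.radians(np.arange(*map(float,sys.argv[1:4]))):
    x=.034-.062*np.sin(g)+k*.707;y=.007-.062*np.cos(g)-k*.707
    print(round(np.degrees(g)),np.round(1000*(r2w(p,[(x,y,.033)])[0]-tip),1))
E
python3 look2.py h0 >/dev/null; python3 -c "
from h import *
tgoal(.050,-.071,.033,0,.785)"
```

```text
tip rail [ 59.1 -79. ] 72.2 -> d mm [ -7.1   9.9 -39.2] rot [0.001 0.003 0.001] F [ 0.6  0.1 -0. ] t 11.5
```

{"name": "arm_command", "arguments": {
  "targets": [
    {"claw": 1, "x": -3, "y": 9, "z": -15, "rx": 0, "ry": 0, "rz": 0},
    {"claw": 1, "x": -3, "y": 9, "z": -30, "rx": 0, "ry": 0, "rz": 0},
    {"claw": 1, "x": -3, "y": 9, "z": -35, "rx": 0, "ry": 0, "rz": 0},
    {"claw": 1, "x": -3, "y": 9, "z": -35, "rx": 0, "ry": 0, "rz": 0}
  ]
}}

```text
clock: 11.9
tcp_pos: [0.547, -0.0633, 0.007]
ee_rot: [-1.598, 0.9, 1.599]
wrist_force: [-0.3, 0.1, -0.1]
gripper_width: 0.006
```

```bash
python3 look2.py h; python3 sweep.py 0 91 5
```

```text
tip rail [ 52.4 -70.9] 35.0 -> d mm [-2.3  0.5 -2. ] rot [ 0.    -0.001  0.   ] F [-0.3  0.1 -0.1] t 11.9
0 [-8.9  8.9 -4.2]
5 [-14.1  10.4  -4.2]
10 [-19.2  12.4  -4.2]
15 [-24.   14.8  -4.2]
20 [-28.6  17.6  -4.2]
25 [-33.   20.8  -4.2]
30 [-37.1  24.3  -4.2]
35 [-40.8  28.2  -4.2]
40 [-44.2  32.4  -4.2]
45 [-47.2  36.9  -4.2]
50 [-49.8  41.7  -4.2]
55 [-52.   46.6  -4.2]
60 [-53.7  51.7  -4.2]
65 [-55.   57.   -4.2]
70 [-55.8  62.3  -4.2]
75 [-56.2  67.7  -4.2]
80 [-56.1  73.2  -4.2]
85 [-55.5  78.5  -4.2]
90 [-54.5  83.8  -4.2]
```

View pics/scene_hc.png

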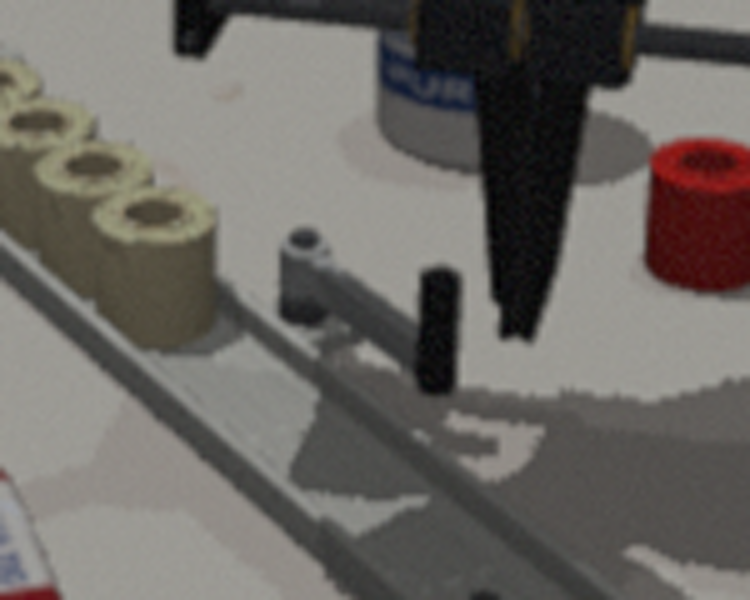

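View pics/w_h.png

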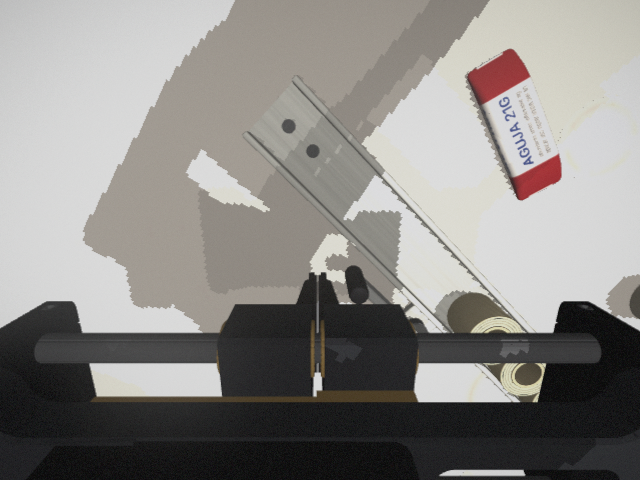

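The tool is outside the post and clear of it. Starting the sweep.

{"name": "arm_command", "arguments": {
  "targets": [
    {"claw": 1, "x": -5, "y": 5, "z": -4, "rx": 0, "ry": 0, "rz": 0},
    {"claw": 1, "x": -9, "y": 9, "z": -4, "rx": 0, "ry": 0, "rz": 0},
    {"claw": 1, "x": -14, "y": 10.4, "z": -4, "rx": 0, "ry": 0, "rz": 0},
    {"claw": 1, "x": -19, "y": 12.4, "z": -4, "rx": 0, "ry": 0, "rz": 0},
    {"claw": 1, "x": -24, "y": 14.8, "z": -4, "rx": 0, "ry": 0, "rz": 0}
  ]
}}

```text
clock: 12.55
tcp_pos: [0.5245, -0.0492, 0.0054]
ee_rot: [-1.601, 0.9, 1.595]
wrist_force: [-0.0, -2.7, 0.9]
gripper_width: 0.002
```

```bash
python3 look2.py i; python3 sweep.py 15 91 5
```

```text
tip rail [ 27.  -62.5] 33.4 -> d mm [ 20.2 -13.7  -0.4] rot [0.001 0.004 0.001] F [-0.  -2.7  0.9] t 12.55
15 [ 0.3 -0.7 -0.2]
20 [-4.3  2.1 -0.2]
25 [-8.7  5.3 -0.2]
30 [-12.7   8.8  -0.2]
35 [-16.5  12.8  -0.2]
40 [-19.9  17.   -0.2]
45 [-22.9  21.5  -0.2]
50 [-25.5  26.2  -0.2]
55 [-27.6  31.2  -0.2]
60 [-29.4  36.3  -0.2]
65 [-30.7  41.5  -0.2]
70 [-31.5  46.9  -0.2]
75 [-31.9  52.3  -0.2]
80 [-31.7  57.7  -0.2]
85 [-31.2  63.1  -0.2]
90 [-30.1  68.4  -0.2]
```

View pics/scene_ic.png

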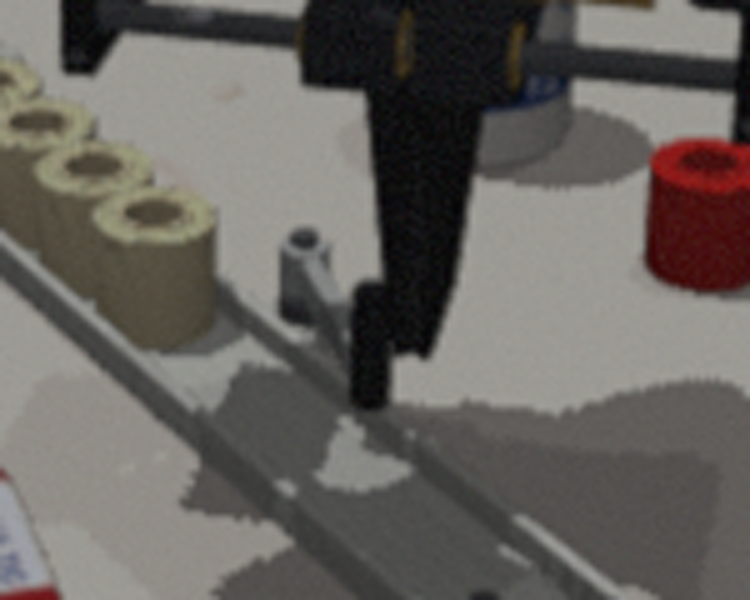

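The gate turns with the tool in contact. Continuing.

{"name": "arm_command", "arguments": {
  "targets": [
    {"claw": 1, "x": -4.3, "y": 2.1, "z": 0, "rx": 0, "ry": 0, "rz": 0},
    {"claw": 1, "x": -8.7, "y": 5.3, "z": 0, "rx": 0, "ry": 0, "rz": 0},
    {"claw": 1, "x": -12.7, "y": 8.8, "z": 0, "rx": 0, "ry": 0, "rz": 0},
    {"claw": 1, "x": -16.5, "y": 12.8, "z": 0, "rx": 0, "ry": 0, "rz": 0},
    {"claw": 1, "x": -19.9, "y": 17, "z": 0, "rx": 0, "ry": 0, "rz": 0}
  ]
}}

```text
clock: 13.2
tcp_pos: [0.5043, -0.031, 0.0052]
ee_rot: [-1.6, 0.898, 1.595]
wrist_force: [0.1, -0.6, 1.3]
gripper_width: 0.007
```

```bash
python3 look2.py j; python3 sweep.py 35 91 5
```

```text
tip rail [  3.  -49.7] 33.2 -> d mm [ 40.5 -31.8  -0.2] rot [-0.     0.003  0.001] F [ 0.1 -0.6  1.3] t 13.2
35 [ 3.8 -4.8 -0.1]
40 [ 0.4 -0.6 -0.1]
45 [-2.6  3.9 -0.1]
50 [-5.2  8.6 -0.1]
55 [-7.4 13.6 -0.1]
60 [-9.2 18.7 -0.1]
65 [-10.5  23.9  -0.1]
70 [-11.3  29.3  -0.1]
75 [-11.6  34.7  -0.1]
80 [-11.5  40.1  -0.1]
85 [-10.9  45.5  -0.1]
90 [-9.9 50.8 -0.1]
```

View pics/scene_jc.png

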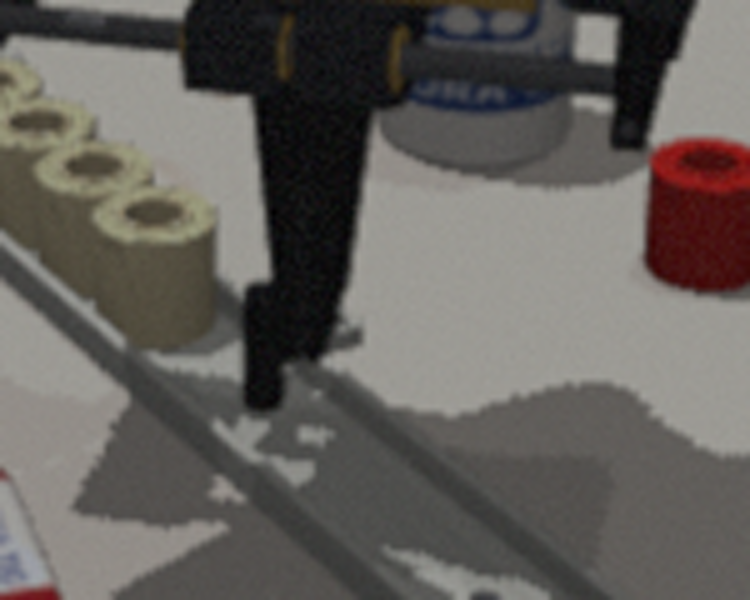

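{"name": "arm_command", "arguments": {
  "targets": [
    {"claw": 1, "x": -2.6, "y": 3.9, "z": 0, "rx": 0, "ry": 0, "rz": 0},
    {"claw": 1, "x": -5.2, "y": 8.6, "z": 0, "rx": 0, "ry": 0, "rz": 0},
    {"claw": 1, "x": -7.4, "y": 13.6, "z": 0, "rx": 0, "ry": 0, "rz": 0},
    {"claw": 1, "x": -9.2, "y": 18.7, "z": 0, "rx": 0, "ry": 0, "rz": 0},
    {"claw": 1, "x": -10.5, "y": 23.9, "z": 0, "rx": 0, "ry": 0, "rz": 0}
  ]
}}

```text
clock: 13.85
tcp_pos: [0.4936, -0.0064, 0.0051]
ee_rot: [-1.6, 0.898, 1.595]
wrist_force: [-0.3, -0.6, -0.1]
gripper_width: 0.003
```

```bash
python3 look2.py k; python3 sweep.py 65 100 3
```

```text
tip rail [-13.1 -28.4] 33.1 -> d mm [ 51.1 -56.4  -0.1] rot [-0.001  0.003  0.001] F [-0.3 -0.6 -0.1] t 13.85
65 [ 0.2 -0.5 -0.1]
68 [-0.4  2.7 -0.1]
71 [-0.8  5.9 -0.1]
74 [-1.   9.1 -0.1]
77 [-1.  12.4 -0.1]
80 [-0.9 15.6 -0.1]
83 [-0.6 18.9 -0.1]
86 [-0.1 22.1 -0.1]
89 [ 0.5 25.3 -0.1]
92 [ 1.3 28.4 -0.1]
95 [ 2.2 31.5 -0.1]
98 [ 3.4 34.6 -0.1]
```

View pics/scene_kc.png

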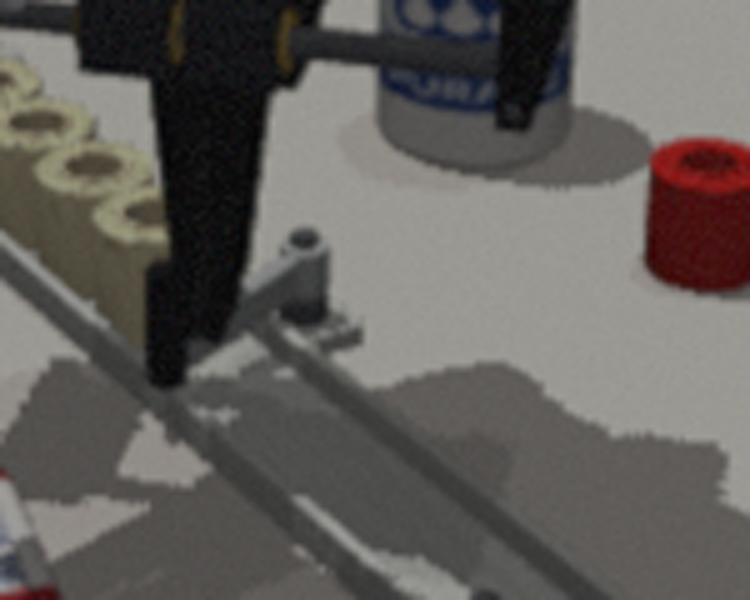

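View pics/w_k.png

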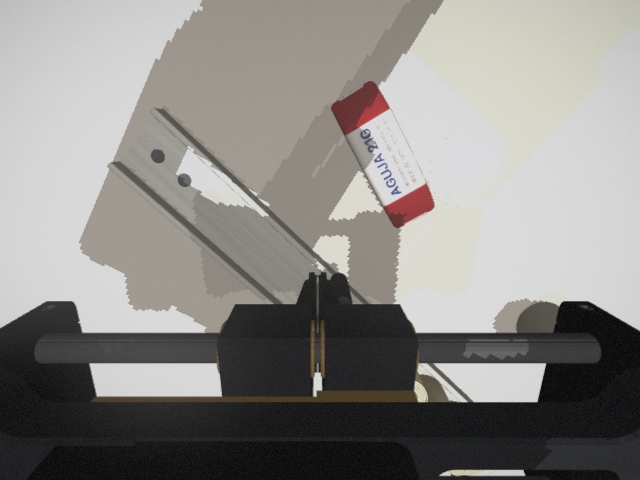

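{"name": "arm_command", "arguments": {
  "targets": [
    {"claw": 1, "x": -1, "y": 2.4, "z": 0, "rx": 0, "ry": 0, "rz": 0},
    {"claw": 1, "x": -1.8, "y": 5.2, "z": 0, "rx": 0, "ry": 0, "rz": 0},
    {"claw": 1, "x": -2.6, "y": 8.1, "z": 0, "rx": 0, "ry": 0, "rz": 0},
    {"claw": 1, "x": -3.3, "y": 11, "z": 0, "rx": 0, "ry": 0, "rz": 0},
    {"claw": 1, "x": -3.5, "y": 14, "z": 0, "rx": 0, "ry": 0, "rz": 0}
  ]
}}

```text
clock: 14.5
tcp_pos: [0.4908, 0.0078, 0.0053]
ee_rot: [-1.601, 0.896, 1.595]
wrist_force: [2.5, -1.0, 0.5]
gripper_width: 0.008
```

```bash
python3 look2.py l; python3 sweep.py 80 100 2
```

```text
tip rail [-19.3 -15.2] 33.3 -> d mm [ 54.  -70.7  -0.3] rot [-0.001  0.005  0.   ] F [ 2.5 -1.   0.5] t 14.5
80 [ 2.5  1.4 -0.2]
82 [ 2.7  3.6 -0.2]
84 [ 3.   5.7 -0.2]
86 [ 3.3  7.9 -0.2]
88 [ 3.7 10.  -0.2]
90 [ 4.2 12.1 -0.2]
92 [ 4.7 14.2 -0.2]
94 [ 5.3 16.3 -0.2]
96 [ 6.  18.3 -0.2]
98 [ 6.8 20.4 -0.2]
```

View pics/scene_lc.png

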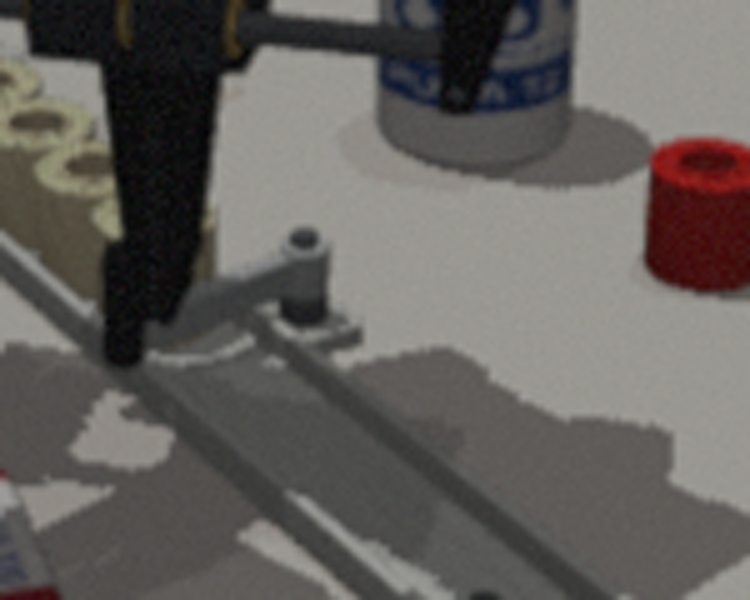

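{"name": "arm_command", "arguments": {
  "targets": [
    {"claw": 1, "x": 0.2, "y": 2.1, "z": 0, "rx": 0, "ry": 0, "rz": 0},
    {"claw": 1, "x": 0.5, "y": 4.2, "z": 0, "rx": 0, "ry": 0, "rz": 0},
    {"claw": 1, "x": 0.7, "y": 5.8, "z": 0, "rx": 0, "ry": 0, "rz": 0}
  ]
}}

```text
clock: 14.95
tcp_pos: [0.4909, 0.0138, 0.0051]
ee_rot: [-1.6, 0.897, 1.596]
wrist_force: [0.8, -0.3, 0.2]
gripper_width: 0.003
```

{"name": "arm_command", "arguments": {
  "targets": [
    {"claw": 1, "x": 0.2, "y": 1.1, "z": 0, "rx": 0, "ry": 0, "rz": 0},
    {"claw": 1, "x": 0.4, "y": 2.1, "z": 0, "rx": 0, "ry": 0, "rz": 0}
  ]
}}

```text
clock: 15.15
tcp_pos: [0.4912, 0.016, 0.0051]
ee_rot: [-1.6, 0.897, 1.597]
wrist_force: [1.1, -1.8, 1.0]
gripper_width: 0.004
```

```bash
python3 look2.py m; python3 sweep.py 84 100 2
```

```text
tip rail [-20.8  -7.2] 33.1 -> d mm [ 53.5 -78.8  -0.1] rot [-0.001  0.003 -0.   ] F [ 1.1 -1.8  1. ] t 15.15
84 [ 2.1 -2.3 -0.1]
86 [ 2.4 -0.2 -0.1]
88 [ 2.9  2.  -0.1]
90 [ 3.3  4.1 -0.1]
92 [ 3.9  6.2 -0.1]
94 [ 4.5  8.3 -0.1]
96 [ 5.2 10.3 -0.1]
98 [ 6.  12.3 -0.1]
```

View pics/scene_mc.png

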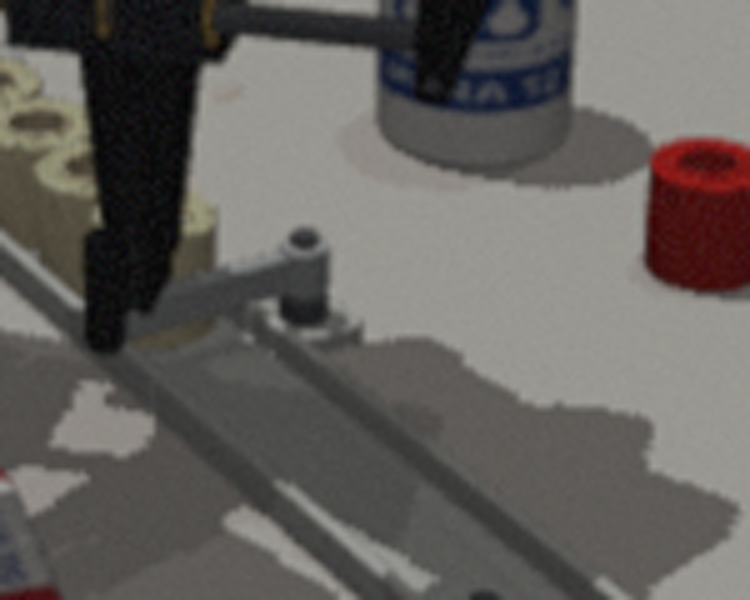

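{"name": "arm_command", "arguments": {
  "targets": [
    {"claw": 1, "x": 0.3, "y": 1, "z": 0, "rx": 0, "ry": 0, "rz": 0},
    {"claw": 1, "x": 0.5, "y": 2, "z": 0, "rx": 0, "ry": 0, "rz": 0},
    {"claw": 1, "x": 0.8, "y": 3, "z": 0, "rx": 0, "ry": 0, "rz": 0}
  ]
}}

```text
clock: 15.6
tcp_pos: [0.4916, 0.0169, 0.0051]
ee_rot: [-1.603, 0.901, 1.598]
wrist_force: [-1.0, -10.9, 2.0]
gripper_width: 0.008
```

{"name": "arm_command", "arguments": {
  "targets": [
    {"claw": 1, "x": 0.3, "y": 1, "z": 0, "rx": 0, "ry": 0, "rz": 0},
    {"claw": 1, "x": 0.5, "y": 2, "z": 0, "rx": 0, "ry": 0, "rz": 0}
  ]
}}

```text
clock: 15.8
tcp_pos: [0.4917, 0.0168, 0.0052]
ee_rot: [-1.606, 0.905, 1.599]
wrist_force: [-1.5, -12.1, 2.5]
gripper_width: 0.003
```

{"name": "arm_command", "arguments": {
  "targets": [
    {"claw": 1, "x": 0.3, "y": 1, "z": 0, "rx": 0, "ry": 0, "rz": 0}
  ]
}}

```text
clock: 15.9
tcp_pos: [0.4918, 0.0163, 0.0053]
ee_rot: [-1.608, 0.908, 1.599]
wrist_force: [-0.2, -4.5, 1.7]
gripper_width: 0.004
```

```bash
python3 look2.py n; python3 sweep.py 84 100 2
```

```text
tip rail [-20.2  -6.4] 33.3 -> d mm [ 52.9 -79.2  -0.3] rot [ 0.011 -0.    -0.003] F [-0.2 -4.5  1.7] t 15.9
84 [ 1.4 -3.1 -0.3]
86 [ 1.7 -1.  -0.3]
88 [ 2.1  1.1 -0.3]
90 [ 2.6  3.2 -0.3]
92 [ 3.1  5.3 -0.3]
94 [ 3.7  7.4 -0.3]
96 [ 4.4  9.5 -0.3]
98 [ 5.2 11.5 -0.3]
```

View pics/scene_nc.png

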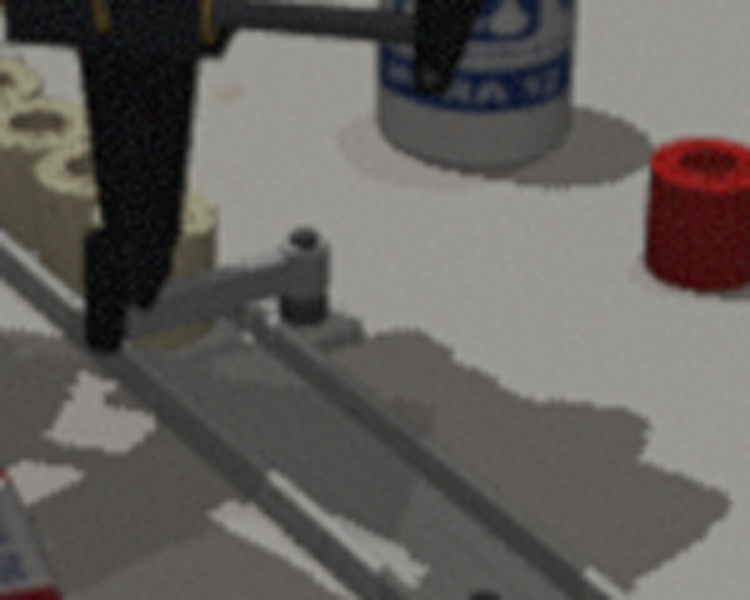

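View pics/side_nc.png

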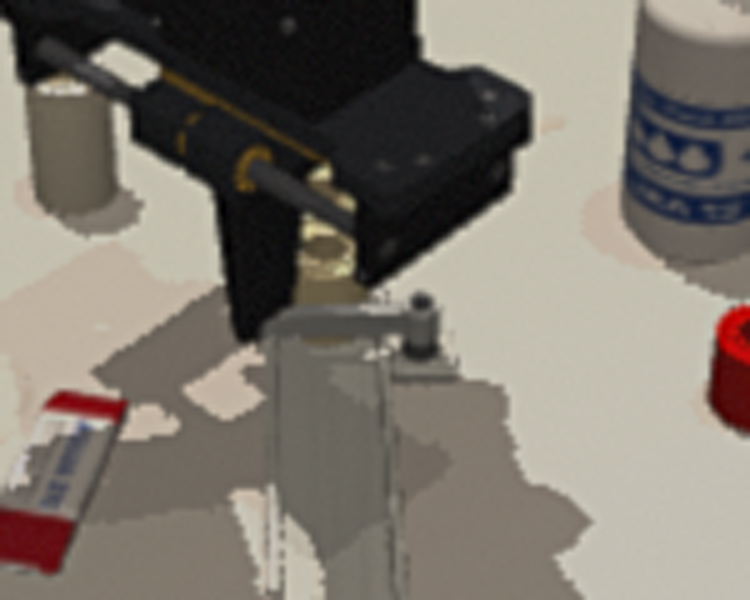

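Force rose to about 12 N with no further motion, which suggests the mechanical stop. I'll back off and check the angle with an unobstructed view.

{"name": "arm_command", "arguments": {
  "targets": [
    {"claw": 1, "x": -0.5, "y": -2, "z": 0, "rx": 0, "ry": 0, "rz": 0},
    {"claw": 1, "x": -1.5, "y": -6, "z": 0, "rx": 0, "ry": 0, "rz": 0},
    {"claw": 1, "x": -4, "y": -16, "z": 0, "rx": 0, "ry": 0, "rz": 0},
    {"claw": 1, "x": -6, "y": -25, "z": 10, "rx": 0, "ry": 0, "rz": 0},
    {"claw": 1, "x": -6, "y": -25, "z": 40, "rx": 0, "ry": 0, "rz": 0}
  ]
}}

```text
clock: 16.55
tcp_pos: [0.4825, -0.0094, 0.0429]
ee_rot: [-1.602, 0.911, 1.605]
wrist_force: [0.1, -0.5, 0.7]
gripper_width: 0.002
```

{"name": "arm_command", "arguments": {
  "targets": [
    {"claw": 1, "x": 0, "y": 0, "z": 40, "rx": 0, "ry": 0, "rz": 0},
    {"claw": 1, "x": 0, "y": -20, "z": 80, "rx": 0, "ry": 0, "rz": 0},
    {"claw": 1, "x": 0, "y": -50, "z": 110, "rx": 0, "ry": 0, "rz": 0},
    {"claw": 1, "x": 0, "y": -90, "z": 110, "rx": 0, "ry": 0, "rz": 0},
    {"claw": 1, "x": 0, "y": -90, "z": 110, "rx": 0, "ry": 0, "rz": 0}
  ]
}}

```text
clock: 17.05
tcp_pos: [0.4831, -0.1033, 0.1555]
ee_rot: [-1.602, 0.914, 1.598]
wrist_force: [0.3, -0.3, -0.5]
gripper_width: 0.005
```

```bash
python3 look2.py o
```

```text
tip rail [  -0.2 -124.6] 183.5 -> d mm [  61.6   40.5 -150.5] rot [ 0.012 -0.004  0.003] F [ 0.3 -0.3 -0.5] t 17.05
```

View pics/scene_oc.png

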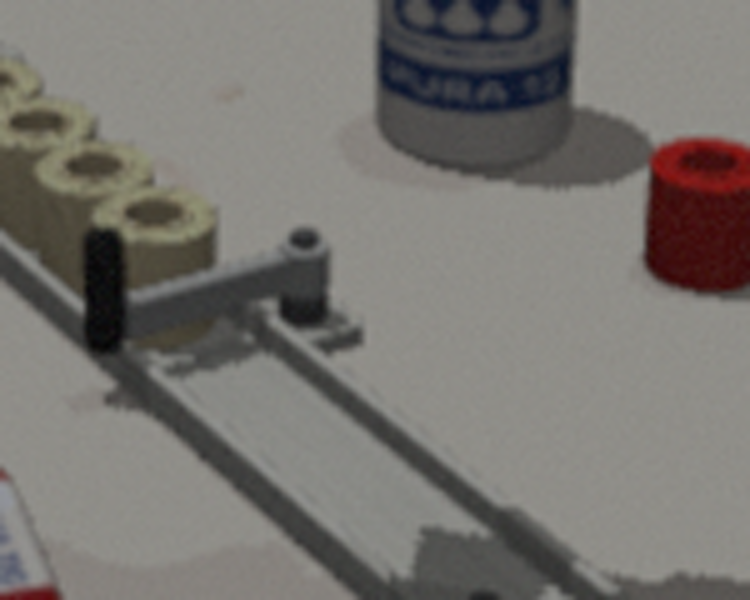

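View pics/side_oc.png

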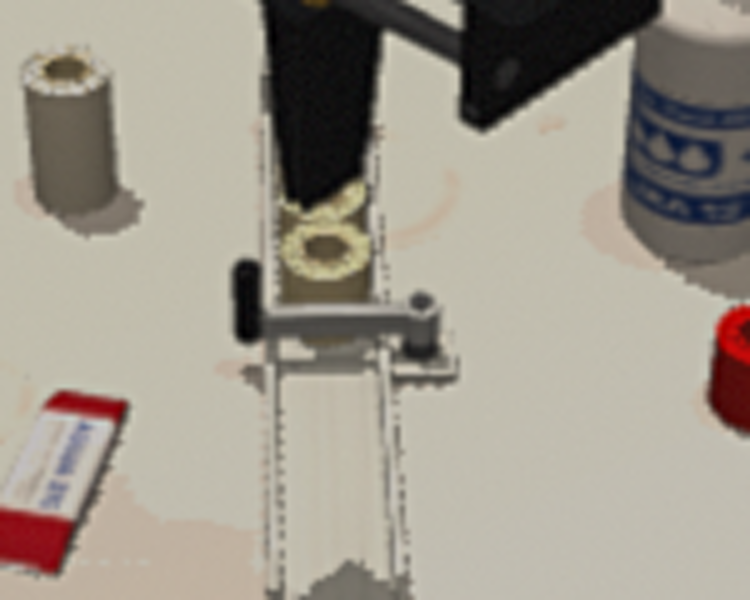

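View pics/w_o.png

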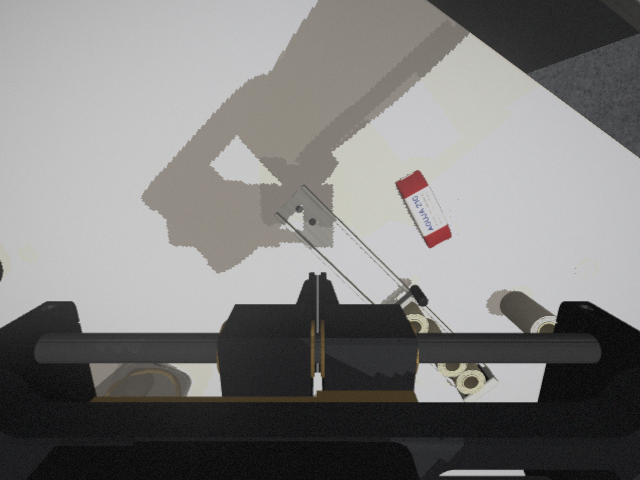

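```bash
python3 -c "
from h import *
pf=[.5143,.01385,-.23736]
for d in (78,81,84,87,90):
    g=np.radians(d);Q=r2w(pf,[(.034-.062*np.sin(g),.007-.062*np.cos(g),.0485)])
    print(d,np.round(proj('scene',Q)-[[.2,-1.3]],1),np.round(proj('side',Q)-[[-.5,1.0]],1))
for n in('scene','side'):
    y,x={'scene':(240,290),'side':(245,270)}[n]
    a=cv2.imread(f'pics/{n}_o.png')[y:y+60,x:x+80];cv2.imwrite(f'pics/{n}_oz.png',cv2.resize(a,None,fx=10,fy=10,interpolation=cv2.INTER_CUBIC))
"
```

```text
78 [[326.7 270.7]] [[295.  267.4]]
81 [[325.1 269.8]] [[294.6 266.2]]
84 [[323.5 268.9]] [[294.4 265. ]]
87 [[322.1 267.9]] [[294.2 263.8]]
90 [[320.8 266.9]] [[294.2 262.6]]
```

View pics/scene_oz.png

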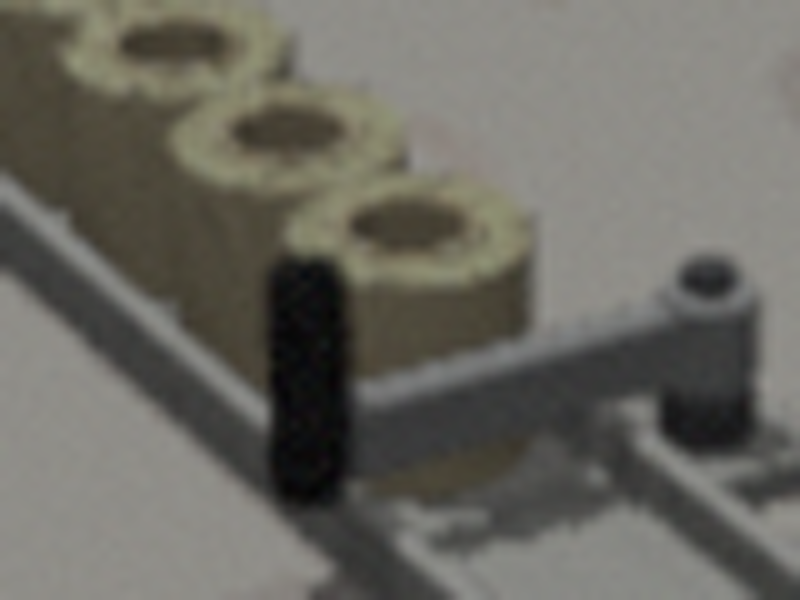

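View pics/side_oz.png

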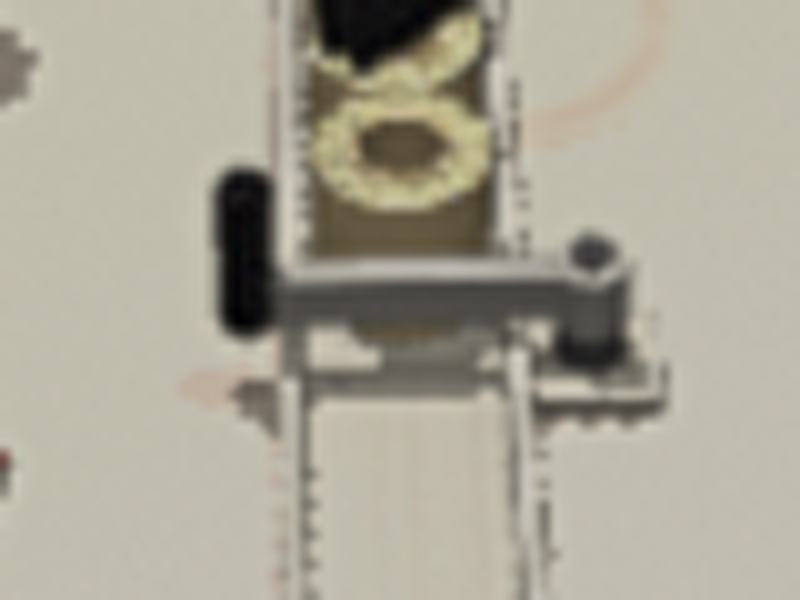

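The post top sits at (320.9,266.6) in the scene view and (294.5,262.7) in the side view. The 90° predictions are (320.8,266.9) and (294.2,262.6), so the gate is fully shut. The rolls are unchanged and the tool is clear.

```bash
python3 -c "
from plant import arm
print(arm.hand_in())"
```

```text
the job is handed in; nothing more can be done
None
```

I pushed the four rolls home as one closed row, swung the gate shut by its post, and handed the job in at about 17 s of the 54 s allowed.

- **Rolls:** I pushed low on roll 4 with the closed fingers until the force rose to about 8 N with no further travel. In the last pictures the rolls stand upright at their home places (within about 1 px). The row shows no gaps in the scene view; in the side view the tool hid part of it.
- **Gate:** I pushed the post round until the force rose to about 12 N at the mechanical stop. Its post matches the 90° prediction within about 0.5 px in both fixed cameras.
- **Bystanders:** The tool came nowhere near the tall roll, bottle or packet. They look unmoved in the pictures, but I did not re-measure them.

Two checks disagreed along the way:

- **Fingertip position:** The real fingertips end about 28 mm short of the reported TCP. All three cameras showed it, and there was no contact where the reported TCP should have touched the rail floor. I corrected the heights for this.
- **Rail position:** The wrist camera and the fixed cameras differed by about 8 mm, so I used their average and let contact forces decide the end points.

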